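# Twist a spring-nut stop into the jig channel

## Task

Take the loose stop with the flat wooden bar handle out of the caddy and fit it into the empty steel channel of the jig board, directly across from the stop already fitted in the other channel: enter its nut lengthwise between the lips, press it down against its spring, turn it a quarter turn and let it rise so the lips drop into its grooves. Then tug it straight up with about 12 N to check that it has caught, let go of it and leave it standing upright; work gently (never forcing the channel beyond about 40 N or crushing the spring against the floor) and leave everything else where it is.

Things in the scene. Friction and masses are not known exactly. Their poses are not given: they have to be found in the camera images.
- stop: loose stop, 82 mm tall, about 0.17 kg, upright in one of the caddy's three pockets. Origin on its axis at the underside of its uncompressed spring foot; z up along its 10 mm stud. Foot 28 x 14 x 4 mm on a coil spring, z 0 to 20; grooved steel nut bar z 20 to 30, 40 mm long (x), 20 mm wide (y); flat wooden handle z 54 to 82, 40 mm long (x), 14 mm thick (y), parallel to the bar
- stop_foot (a point): underside of the loose stop's uncompressed spring foot, on its axis (same point as the stop's origin; it does not move with the foot). The foot slides up when pushed: about 1.8 N plus 0.6 N per mm of travel; solid at 14 mm (10 N)
- stop_grip (a point): centre of the wooden handle of the loose stop, 68 mm above the stop's origin; axes as the stop's. Grasp across y (14 mm); the fingertips then stay clear of the channel at all times
- stop_groove (a point): on the loose stop's axis at the height of the groove bottoms, 27 mm above its origin; axes as the stop's. Above it, to z = 30 mm, rise a 20 x 20 mm middle boss and two end rims (16 to 20 mm from the axis along x); between them the two grooves, 6 mm wide, 3 mm deep, run across the bar, centred 13 mm either side of the axis
- slot (a point): mark on the jig for the empty channel: its centre line, halfway along, at the lips' lower edge; x along it, y across, z up. The channel is packed by eye: fixed fast, but up to 4 mm to either side and 2.5 mm higher or lower than this mark, so feel for it. Caught crosswise, stop_groove stands at the lips' true lower edge; the nut turns only with stop_groove more than 3 mm below that edge
- slot_top (a point): mark for the channel's top face, 8 mm above point slot; axes as slot's. Channel 280 mm long, 52 mm wide outside, 46 mm inside; slot 23 mm wide between down-turned lips 3 mm thick, 8 mm high. The turning nut bar's corners sweep a circle of 44.7 mm, so a nut turned off the true centre line jams on a side wall
- jig: fixed plywood board 300 x 250 x 18 mm with both channels along its x, at y = -60 mm (empty) and y = +60 mm (with the fitted stop). Origin: centre of its underside; z up. The empty channel belongs to it
- fitted: the stop already fitted in the other channel, same shape as the loose one, fixed. Origin on its axis, 20 mm above the jig's underside; x along the channels (its bar and handle lie crosswise, along its y), z up. The loose stop must end with x = 0 in this frame, within 10 mm (and about y = -120 mm)
- liner: rubber strip 6 mm thick on the board, the floor inside the empty channel; its top lies 23 mm below point slot exactly. Origin at its underside, halfway along the channel. The spring foot bears on it: with the nut caught, the spring is compressed 1.5 to 6.5 mm (2.7 to 5.7 N); a press of 8.5 to 9.5 N is deep enough to turn it
- caddy: fixed wooden caddy block 270 x 75 x 30 mm, origin at the centre of its underside, with three pockets 26 mm (x) by 46 mm (y), 22 mm deep, at x = -90, 0, +90 mm; the stops in them stand on the pocket floor, 8 mm above the underside
- ball_knob: bystander in a caddy pocket: steel pin with a black ball on top, 83 mm tall; origin at its underside
- disc_knob: bystander in a caddy pocket: steel pin with a round black disc 36 mm wide on top, 72 mm tall; origin at its underside
- offcut: bystander: wood offcut 60 x 35 x 12 mm lying on the jig board between the channels; origin at the centre of its underside
- band_roll: bystander: flat roll of wood edging 120 mm across, 22 mm high, on the table; origin at the centre of its underside
- glue: bystander: white bottle 60 mm wide, 170 mm tall; origin at the centre of its underside
- mallet: bystander: hammer lying on the table
- tape: bystander: tape measure case 70 x 35 x 60 mm; origin at the centre of its underside

How it is judged:
By the outcome, as a careful person would: the job done as asked, in the order asked, and still so for the second after the job is handed in, with the robot touching nothing.
It also fails if it takes over 72 s, if anything falls off the work surface, if the arm or the gripper's body presses on something with over 40 N, if the wrist force passes 120 N, or if a joint passes its speed limit or range.

## Robot

A 7-joint arm with a two-finger parallel gripper is mounted at the origin on the work surface. World frame = base frame: x ahead of the robot, y to its left, z up, the work surface at z = 0. Lengths are in m, angles in rad, forces in N, time in s.
With the tool pointing down it reaches from about 0.4 to 0.85 m from the base axis. Payload 10.4 kg.
Tool frame: the origin (TCP) lies between the finger pads; the fingertips stand tcp_to_tips ahead of it and the grasp point (between the pads) lies 8 mm behind it (tcp_to_tips is the distance from the TCP to the fingertips, in m); z points along the fingers, y is the line along which they close (so a half turn about z gives the same grasp; the last joint's range is limited). The gripper opens to 85 mm and grips with 20 to 120 N. Pads are 22 mm wide; open, the fingers measure 114 mm over their backs; the gripper's body (76 mm by 85 mm) begins 54 mm behind the grasp point. The pads swing forward as they close: fully open they stand 13 mm farther back than shut.
Start: joints at [1.261, 0.332, -0.065, 1.46, 0.022, 1.35, -0.088], TCP at [0.177, -0.599, 0.242] pointing down, gripper open.
Joint ranges: [-2.6, 2.6], [-0.5, 2.12], [-1.47, 1.34], [0.16, 2.42], [-1.27, 4.41], [0.06, 2.06], [-2.6, 2.6]. Speed limits (rad/s): [2.22, 2.22, 2.79, 2.79, 3.14, 3.14, 3.14].

## Interface

Orientations are given as a unit quaternion [x, y, z, w].
In Python, from workcell import * gives the robot as it stands.
- The arm moves only by the tool apply_moves, never from a script. Its argument "rows" is a list of rows, each an object of numbers: "x", "y", "z": the shift along the tool's x, y, z in mm; "ax", "ay", "az": the turn, a rotation vector about the tool's x, y, z in degrees; "gripper": the closure, from 0 (fully open) to 1 (shut). A call has 1 to 5 rows; each row shifts and turns the commanded pose from where the row before left it, along the tool's axes as they then stand; what a row does not reach is not made up. A row lasts 1/12 s, in which the tool goes at most 41.7 mm and 7.16 degrees, less where a joint would pass 70% of its speed; a pose out of reach is approached as far as the arm can. A call with a gripper value outside its range is refused whole. The fingers move at their own pace and stop on an object; "newtons" is the grip in N (left out, the last holds). Time passes only in rows, so rows that do not move let the fingers close. It gives the time, the measured TCP pose, the force, the opening and the grip force at its end, in the units of the state.
- get_obs(): the state, without advancing time (a new reading comes with each control period).
- camera(name): name is "side" or "top" or "wrist"; returns a dict with "color" (480x640x3 uint8, red, green, blue), "fov_y" (degrees; the focal length in pixels is half the picture's height over the tangent of half this angle, whatever the lens; pixels are square), "cx", "cy" (the principal point, pixels), "rvec" (rotation vector, rad) and "tvec" (3), from world to camera coordinates, as OpenCV has them. Camera axes: x right, y down, z forward; pixel columns grow to the right and rows downward; lengths in m; the calibration is good to about 2 mm. A picture is of the moment at which its call begins. There is no depth.
- hand_in(): hands the job in; it is judged then, once.
The state is a dict: "clock": time; "joint_pos": joint angles; "joint_velocities": joint speeds; "tau": joint torques, N m; "position": TCP position; "ee_rot": TCP orientation; "ft_force": force on the tool from outside, world axes, zero at the start; "torque": the same for the moment, N m; "grip_width": opening from 0.0 (shut) to 1.0 (fully open); "grasp_force": force on a finger pad.
Only numpy, scipy, OpenCV 4.12 (cv2) and the standard library are available. Lean on these libraries where they do the work, as an engineer would, in place of code of your own. Each camera call takes 0.05 s, during which the arm holds its last target. There are 200 camera calls.

## Working session

There is one attempt and no reset: what is moved stays moved. The work goes in short steps, Python scripts to look and compute and a tool call to move; the robot and the scene stay as the last step left them, time stands still between calls to the robot, and variables do not carry over. Pictures are saved under pics/ and viewed, at most 10 in all, crops included, and the job is handed in when it is done.

Besides the shell and the picture viewer there is one more tool, called after "Request:" as name(argument=value, ...), one argument or row to a line, values as JSON. apply_moves: Moves the arm, as the interface text tells. Its arguments: {"type":"object","properties":{"rows":{"type":"array","items":{"type":"object","properties":{"x":{"type":"number"},"y":{"type":"number"},"z":{"type":"number"},"ax":{"type":"number"},"ay":{"type":"number"},"az":{"type":"number"},"gripper":{"type":"number"}}}},"newtons":{"type":"number"}},"required":["rows"]}

```bash
mkdir -p pics; ls; cat > h.py <<'E'
from workcell import *
import numpy as np, cv2
from scipy.spatial.transform import Rotation as R
def snap(n,f=None):
    c=camera(n); 
    if f: cv2.imwrite('pics/'+f,c['color'][:,:,::-1]); np.save('pics/'+f+'.npy',dict(c),allow_pickle=True)
    return c
def load(f): return np.load('pics/'+f+'.npy',allow_pickle=True).item()
def ray(c,u,v):
    f=240/np.tan(np.radians(c['fov_y'])/2)
    Rm=cv2.Rodrigues(np.array(c['rvec'],float))[0]; t=np.array(c['tvec'],float).ravel()
    d=Rm.T@np.array([(u-c['cx'])/f,(v-c['cy'])/f,1]); return -Rm.T@t,d/np.linalg.norm(d)
def onz(c,u,v,z):
    o,d=ray(c,u,v); return o+d*(z-o[2])/d[2]
def tri(rs):
    A=sum(np.eye(3)-np.outer(d,d) for o,d in rs); b=sum((np.eye(3)-np.outer(d,d))@o for o,d in rs)
    p=np.linalg.solve(A,b); return p,[np.linalg.norm(np.cross(p-o,d)) for o,d in rs]
def proj(c,p):
    f=240/np.tan(np.radians(c['fov_y'])/2)
    q=cv2.Rodrigues(np.array(c['rvec'],float))[0]@np.array(p)+np.array(c['tvec'],float).ravel()
    return np.array([c['cx']+f*q[0]/q[2],c['cy']+f*q[1]/q[2]])
def st():
    o=get_obs(); print({k:np.round(o[k],4).tolist() for k in o if k not in('joint_velocities','tau')})
    print(R.from_quat(o['ee_rot']).as_matrix().round(4).tolist())
E
python3 - <<'E'
from h import *
st()
for n in('side','top','wrist'):
    c=snap(n,n+'0.png'); print(n,c['fov_y'],c['cx'],c['cy'],ray(c,c['cx'],c['cy']))
try: print(tcp_to_tips)
except Exception as e: print(e)
E
```

```text
pics
{'clock': 0.0, 'joint_pos': [1.2614, 0.3329, -0.0647, 1.461, 0.0216, 1.3499, -0.0885], 'position': [0.1767, -0.5991, 0.2415], 'ee_rot': [0.9897, 0.1429, -0.0001, -0.0007], 'ft_force': [0.2295, -0.55, -0.2964], 'torque': [0.0006, -0.0042, -0.0149], 'grasp_force': 0.0, 'grip_width': 1.0011}
[[0.9592, 0.2828, -0.0005], [0.2828, -0.9592, 0.0013], [-0.0001, -0.0014, -1.0]]
side 48.03645970727321 321.5530061681341 244.54338589646648 (array([-0.11643985,  0.78896569,  0.78809617]), array([ 0.54909008, -0.63529113, -0.54305181]))
top 48.081680122160414 328.11507068570916 233.44653732786838 (array([ 0.44904782, -0.03036065,  1.63272175]), array([ 0.08305261, -0.00130769, -0.99654431]))
wrist 67.45843520874847 321.80989042995986 242.48245238221799 (array([ 0.24140601, -0.58017658,  0.37419282]), array([-0.25525978, -0.07353866, -0.96407184]))
0.011
```

View pics/top0.png

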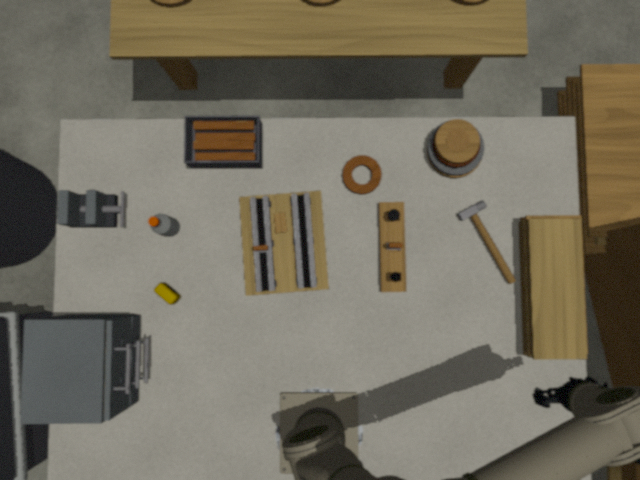

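View pics/side0.png

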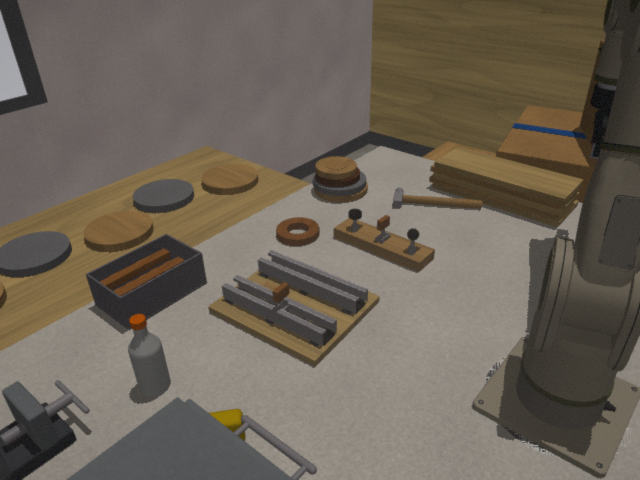

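The top view shows the jig with its fitted stop at (260,248), the empty channel centred near (303,240), and the caddy with the loose stop in the middle pocket at (394,246). The side view shows the same stop at about (383,222) and the fitted one at (281,291).

```bash
python3 - <<'E'
from h import *
t=load('top0.png');s=load('side0.png')
print('stop',tri([ray(t,394,246),ray(s,383,222)]))
print('fit',tri([ray(t,260,248),ray(s,281,291)]))
for n,p in dict(cadA=(380,203),cadB=(404,202),cadC=(406,290),cadD=(380,291)).items(): print(n,onz(t,*p,.03))
for n,p in dict(jA=(240,197),jB=(321,192),jC=(328,288),jD=(246,294)).items(): print(n,onz(t,*p,.018))
for n,p in dict(e1=(303,194),e2=(308,287),f1=(258,198),f2=(265,290)).items(): print(n,onz(t,*p,.05))
E
```

```text
stop (array([ 0.54275702, -0.22150855,  0.07927377]), [np.float64(0.0021652547328461715), np.float64(0.002165254732846302)])
fit (array([0.53783527, 0.16414097, 0.09156603]), [np.float64(0.0014221035901119323), np.float64(0.001422103590112064)])
cadA [ 0.67347057 -0.18885262  0.03      ]
cadB [ 0.6760788  -0.26100162  0.03      ]
cadC [ 0.41307908 -0.26228435  0.03      ]
cadD [ 0.41059136 -0.18518328  0.03      ]
jA [0.69594202 0.23370052 0.018     ]
jB [ 0.70980789 -0.01166318  0.018     ]
jC [ 0.42014027 -0.03116366  0.018     ]
jD [0.40378762 0.21356815 0.018     ]
e1 [0.69895204 0.04145406 0.05      ]
e2 [0.42397529 0.02738586 0.05      ]
f1 [0.68774279 0.17502945 0.05      ]
f2 [0.41598901 0.15322512 0.05      ]
```

```bash
cat >> h.py <<'E'
def plan(p,yaw,n,nt=None):
    """rows to bring TCP to p, tool y at world angle yaw deg, tool down: turn on the first nt rows, per-row equal world shift"""
    o=get_obs(); M=R.from_quat(o['ee_rot']).as_matrix(); nt=nt or n
    y0=np.degrees(np.arctan2(M[1,1],M[0,1])); d=-(yaw-y0)
    tilt=M.T@np.array([0,0,-1.]); print('yaw now',y0,'tilt fix ax,ay deg',np.degrees(np.cross([0,0,1],tilt))[:2].round(2))
    D=(np.array(p)-o['position'])*1000/n; rows=[]
    for i in range(n):
        s=M.T@D; a=d/nt if i<nt else 0
        rows.append(dict(x=round(s[0],1),y=round(s[1],1),z=round(s[2],1),az=round(a,2)))
        M=M@R.from_rotvec([0,0,np.radians(a)]).as_matrix()
    for r in rows: print(r)
E
python3 - <<'E'
from h import *
plan([.545,-.222,.22],0,15,12)
E
```

```text
yaw now -73.56369708669708 tilt fix ax,ay deg [-0.06  0.  ]
{'x': np.float64(30.7), 'y': np.float64(-17.2), 'z': np.float64(1.5), 'az': np.float64(-6.13)}
{'x': np.float64(32.3), 'y': np.float64(-13.8), 'z': np.float64(1.5), 'az': np.float64(-6.13)}
{'x': np.float64(33.6), 'y': np.float64(-10.3), 'z': np.float64(1.5), 'az': np.float64(-6.13)}
{'x': np.float64(34.5), 'y': np.float64(-6.6), 'z': np.float64(1.5), 'az': np.float64(-6.13)}
{'x': np.float64(35.0), 'y': np.float64(-2.9), 'z': np.float64(1.5), 'az': np.float64(-6.13)}
{'x': np.float64(35.1), 'y': np.float64(0.9), 'z': np.float64(1.5), 'az': np.float64(-6.13)}
{'x': np.float64(34.8), 'y': np.float64(4.6), 'z': np.float64(1.5), 'az': np.float64(-6.13)}
{'x': np.float64(34.1), 'y': np.float64(8.3), 'z': np.float64(1.5), 'az': np.float64(-6.13)}
{'x': np.float64(33.1), 'y': np.float64(11.9), 'z': np.float64(1.5), 'az': np.float64(-6.13)}
{'x': np.float64(31.6), 'y': np.float64(15.4), 'z': np.float64(1.5), 'az': np.float64(-6.13)}
{'x': np.float64(29.8), 'y': np.float64(18.6), 'z': np.float64(1.5), 'az': np.float64(-6.13)}
{'x': np.float64(27.6), 'y': np.float64(21.7), 'z': np.float64(1.5), 'az': np.float64(-6.13)}
{'x': np.float64(25.1), 'y': np.float64(24.5), 'z': np.float64(1.5), 'az': 0}
{'x': np.float64(25.1), 'y': np.float64(24.5), 'z': np.float64(1.5), 'az': 0}
{'x': np.float64(25.1), 'y': np.float64(24.5), 'z': np.float64(1.5), 'az': 0}
```

Request:
apply_moves(
  rows=[
    {"x": 31,"y": -17,"z": 1.5,"az": -6},
    {"x": 32,"y": -14,"z": 1.5,"az": -6},
    {"x": 34,"y": -10,"z": 1.5,"az": -6},
    {"x": 34,"y": -7,"z": 1.5,"az": -6},
    {"x": 35,"y": -3,"z": 1.5,"az": -6},
  ],
)

```text
invalid input at $.rows[0]: expected keys x, y, z, ax, ay, az, gripper
```

Request:
apply_moves(
  rows=[
    {"x": 35,"y": 1,"z": 1.5,"az": -6},
    {"x": 35,"y": 5,"z": 1.5,"az": -6},
    {"x": 34,"y": 8,"z": 1.5,"az": -6},
    {"x": 33,"y": 12,"z": 1.5,"az": -6},
    {"x": 32,"y": 15,"z": 1.5,"az": -6},
  ],
)

```text
invalid input at $.rows[0]: expected keys x, y, z, ax, ay, az, gripper
```

Request:
apply_moves(
  rows=[
    {"x": 30,"y": 19,"z": 1.5,"az": -6},
    {"x": 28,"y": 22,"z": 1.5,"az": -6},
    {"x": 25,"y": 24,"z": 1.5},
    {"x": 15,"y": 15,"z": 1.5},
    {},
  ],
)

```text
invalid input at $.rows[0]: expected keys x, y, z, ax, ay, az, gripper
```

```bash
python3 - <<'E'
from h import *
st(); snap('wrist','w1.png'); plan([.545,-.222,.22],0,5)
E
```

```text
{'clock': 0.15, 'joint_pos': [1.2614, 0.3327, -0.0647, 1.4607, 0.0216, 1.3499, -0.0885], 'position': [0.1768, -0.5992, 0.2417], 'ee_rot': [0.9897, 0.1429, -0.0001, -0.0005], 'ft_force': [-0.0872, -0.6701, -0.1613], 'torque': [-0.0426, 0.0202, -0.0204], 'grasp_force': 0.0, 'grip_width': 1.0011}
[[0.9591, 0.2829, -0.0003], [0.2829, -0.9591, 0.001], [-0.0, -0.001, -1.0]]
yaw now -73.56917968564527 tilt fix ax,ay deg [-0.05  0.  ]
{'x': np.float64(92.0), 'y': np.float64(-51.5), 'z': np.float64(4.4), 'az': np.float64(-14.71)}
{'x': np.float64(102.1), 'y': np.float64(-26.5), 'z': np.float64(4.4), 'az': np.float64(-14.71)}
{'x': np.float64(105.4), 'y': np.float64(0.3), 'z': np.float64(4.4), 'az': np.float64(-14.71)}
{'x': np.float64(101.9), 'y': np.float64(27.1), 'z': np.float64(4.4), 'az': np.float64(-14.71)}
{'x': np.float64(91.7), 'y': np.float64(52.1), 'z': np.float64(4.4), 'az': np.float64(-14.71)}
```

View pics/w1.png

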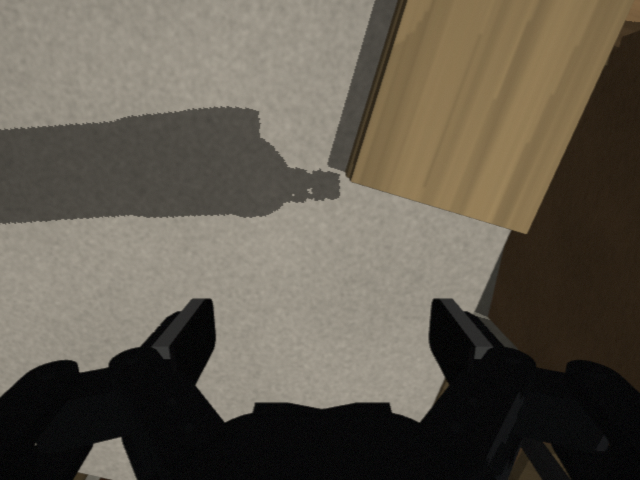

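The moves were refused because every row needs all the keys, so the arm hasn't moved. The picture shows only the bare table and the open fingertips, at about (200,320) and (440,320).

Request:
apply_moves(
  rows=[
    {"x": 31,"y": -17,"z": 1.5,"ax": 0,"ay": 0,"az": -6,"gripper": 0},
    {"x": 32,"y": -14,"z": 1.5,"ax": 0,"ay": 0,"az": -6,"gripper": 0},
    {"x": 34,"y": -10,"z": 1.5,"ax": 0,"ay": 0,"az": -6,"gripper": 0},
    {"x": 34,"y": -7,"z": 1.5,"ax": 0,"ay": 0,"az": -6,"gripper": 0},
    {"x": 35,"y": -3,"z": 1.5,"ax": 0,"ay": 0,"az": -6,"gripper": 0},
  ],
)

```text
clock: 0.62
position: [0.3007, -0.4729, 0.2347]
ee_rot: [0.918, 0.397, -0.0, 0.0]
ft_force: [0.9, -0.9, 0.7]
grip_width: 1.002
grasp_force: 0.0
```

Request:
apply_moves(
  rows=[
    {"x": 35,"y": 1,"z": 1.5,"ax": 0,"ay": 0,"az": -6,"gripper": 0},
    {"x": 35,"y": 5,"z": 1.5,"ax": 0,"ay": 0,"az": -6,"gripper": 0},
    {"x": 34,"y": 8,"z": 1.5,"ax": 0,"ay": 0,"az": -6,"gripper": 0},
    {"x": 33,"y": 12,"z": 1.5,"ax": 0,"ay": 0,"az": -6,"gripper": 0},
    {"x": 32,"y": 15,"z": 1.5,"ax": 0,"ay": 0,"az": -6,"gripper": 0},
  ],
)

```text
clock: 1.03
position: [0.4255, -0.3491, 0.2273]
ee_rot: [0.784, 0.621, -0.0, 0.0]
ft_force: [0.7, -0.2, 0.3]
grip_width: 0.996
grasp_force: 0.0
```

Request:
apply_moves(
  rows=[
    {"x": 30,"y": 19,"z": 1.5,"ax": 0,"ay": 0,"az": -6,"gripper": 0},
    {"x": 28,"y": 22,"z": 1.5,"ax": 0,"ay": 0,"az": -6,"gripper": 0},
    {"x": 25,"y": 24,"z": 1.5,"ax": 0,"ay": 0,"az": 0,"gripper": 0},
    {"x": 15,"y": 15,"z": 1.5,"ax": 0,"ay": 0,"az": 0,"gripper": 0},
    {"x": 0,"y": 0,"z": 0,"ax": 0,"ay": 0,"az": 0,"gripper": 0},
  ],
)

```text
clock: 1.45
position: [0.5188, -0.2566, 0.2209]
ee_rot: [0.714, 0.7, 0.001, -0.001]
ft_force: [0.0, 0.6, -0.5]
grip_width: 1.005
grasp_force: 0.0
```

```bash
python3 - <<'E'
from h import *
st(); c=snap('wrist','w2.png'); plan([.545,-.222,.22],0,5); print(proj(c,[.5428,-.2215,.0793]))
E
```

```text
{'clock': 1.45, 'joint_pos': [0.7973, 0.2842, -0.4976, 1.5961, 0.1367, 1.2964, 0.2594], 'position': [0.5188, -0.2566, 0.2209], 'ee_rot': [0.7141, 0.7, 0.0013, -0.0005], 'ft_force': [0.0354, 0.6053, -0.5464], 'torque': [0.05, -0.0547, -0.0352], 'grasp_force': 0.0, 'grip_width': 1.0046}
[[0.02, 0.9998, 0.0011], [0.9998, -0.02, 0.0025], [0.0025, 0.001, -1.0]]
yaw now -1.3044445328018444 tilt fix ax,ay deg [-0.   -0.07]
{'x': np.float64(7.6), 'y': np.float64(5.4), 'z': np.float64(0.2), 'az': np.float64(-0.26)}
{'x': np.float64(7.6), 'y': np.float64(5.5), 'z': np.float64(0.2), 'az': np.float64(-0.26)}
{'x': np.float64(7.5), 'y': np.float64(5.5), 'z': np.float64(0.2), 'az': np.float64(-0.26)}
{'x': np.float64(7.5), 'y': np.float64(5.5), 'z': np.float64(0.2), 'az': np.float64(-0.26)}
{'x': np.float64(7.5), 'y': np.float64(5.6), 'z': np.float64(0.2), 'az': np.float64(-0.26)}
[352.04133571 187.41902417]
```

View pics/w2.png

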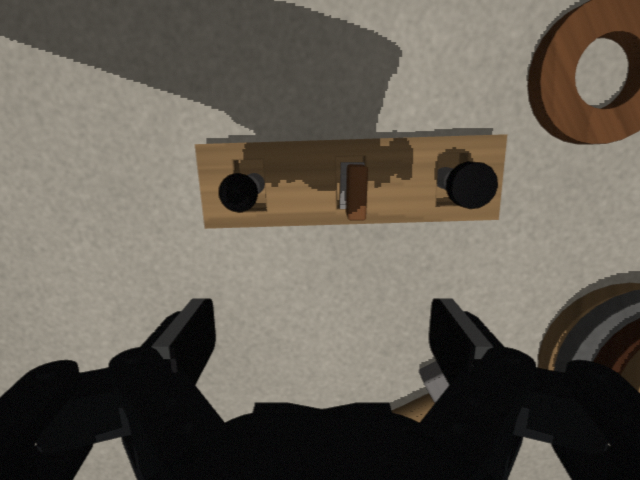

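The wrist picture shows the caddy, with the stop's reddish handle at about (357,192), the disc at (472,185) and the ball at (239,192). The handle is parallel to the caddy's short side.

```bash
cat >> h.py <<'E'
def handle(c,guess,rad=60,save=None):
    im=c['color'].astype(int); r,g,b=im[...,0],im[...,1],im[...,2]
    m=((r>1.7*g)&(r>40)).astype(np.uint8)
    yy,xx=np.mgrid[:480,:640]; m[(abs(xx-guess[0])>rad)|(abs(yy-guess[1])>rad)]=0
    n,l,s,ce=cv2.connectedComponentsWithStats(m); 
    k=1+np.argmax(s[1:,4]); m=(l==k).astype(np.uint8)
    cn=cv2.findContours(m,cv2.RETR_EXTERNAL,cv2.CHAIN_APPROX_NONE)[0][0]
    rr=cv2.minAreaRect(cn); return rr,cv2.boxPoints(rr),s[k],ce[k]
E
python3 - <<'E'
from h import *
c=load('w2.png'); im=c['color']; print(im[192,350:370:3].tolist(), im[178,215:225:4].tolist(),im[210,300].tolist())
print(handle(c,(357,192))); plan([.543,-.235,.17],0,3)
E
```

```text
[[49, 31, 19], [54, 35, 21], [54, 35, 20], [55, 35, 20], [55, 35, 21], [52, 34, 19], [140, 111, 76]] [[131, 104, 71], [131, 105, 71], [106, 84, 56]] [142, 114, 78]
(((348.0, 198.0), (0.0, 0.0), 0.0), array([[348., 198.],
       [348., 198.],
       [348., 198.],
       [348., 198.]], dtype=float32), array([348, 198,   1,   1,   1], dtype=int32), array([348., 198.]))
yaw now -1.3044445328018444 tilt fix ax,ay deg [-0.   -0.07]
{'x': np.float64(8.3), 'y': np.float64(8.5), 'z': np.float64(17.0), 'az': np.float64(-0.43)}
{'x': np.float64(8.2), 'y': np.float64(8.5), 'z': np.float64(17.0), 'az': np.float64(-0.43)}
{'x': np.float64(8.2), 'y': np.float64(8.6), 'z': np.float64(17.0), 'az': np.float64(-0.43)}
```

```bash
sed -i 's/(r>1.7\*g)&(r>40)/(r>1.4*g)\&(r>25)/' h.py; python3 - <<'E'
from h import *
c=load('w2.png'); print(handle(c,(357,192)))
t=load('top0.png'); s=load('side0.png')
for k,g in ((t,(394,246)),(s,(383,222)),(t,(260,248)),(s,(281,291))): print(handle(k,g,14))
E
```

```text
(((356.56304931640625, 192.04006958007812), (20.198490142822266, 54.28984832763672), 1.468800663948059), array([[345.77133, 218.9172 ],
       [347.16293, 164.6452 ],
       [367.35477, 165.16293],
       [365.96317, 219.43494]], dtype=float32), array([ 346,  165,   22,   55, 1064], dtype=int32), array([356.47462406, 191.63721805]))
(((395.5, 245.0), (4.0, 13.0), 90.0), array([[389., 243.],
       [402., 243.],
       [402., 247.],
       [389., 247.]], dtype=float32), array([389, 243,  14,   5,  57], dtype=int32), array([395.1754386 , 244.80701754]))
(((382.8769226074219, 218.7154083251953), (7.194013595581055, 8.806466102600098), 29.744882583618164), array([[377.56924, 220.75386],
       [381.93845, 213.10771],
       [388.1846 , 216.67696],
       [383.8154 , 224.3231 ]], dtype=float32), array([378, 216,  11,   9,  40], dtype=int32), array([383.025, 219.3  ]))
(((259.5, 246.5), (5.0, 13.0), 90.0), array([[253., 244.],
       [266., 244.],
       [266., 249.],
       [253., 249.]], dtype=float32), array([253, 244,  14,   6,  57], dtype=int32), array([260.54385965, 247.21052632]))
(((281.41998291015625, 290.55999755859375), (11.000001907348633, 18.400001525878906), 53.13010025024414), array([[270.76   , 291.68   ],
       [285.47998, 280.64   ],
       [292.07996, 289.44   ],
       [277.36   , 300.47998]], dtype=float32), array([273, 282,  16,  19,  95], dtype=int32), array([280.25263158, 289.05263158]))
```

Request:
apply_moves(
  rows=[
    {"x": 8,"y": 8.5,"z": 17,"ax": 0,"ay": 0,"az": -0.4,"gripper": 0},
    {"x": 8,"y": 8.5,"z": 17,"ax": 0,"ay": 0,"az": -0.4,"gripper": 0},
    {"x": 8,"y": 8.5,"z": 17,"ax": 0,"ay": 0,"az": -0.4,"gripper": 0},
    {"x": 0,"y": 0,"z": 0,"ax": 0,"ay": 0,"az": 0,"gripper": 0.2},
    {"x": 0,"y": 0,"z": 0,"ax": 0,"ay": 0,"az": 0,"gripper": 0.2},
  ],
)

```text
clock: 1.92
position: [0.5407, -0.2391, 0.1698]
ee_rot: [0.71, 0.705, -0.0, -0.001]
ft_force: [-0.5, 0.1, 0.9]
grip_width: 0.797
grasp_force: 0.0
```

```bash
python3 - <<'E'
from h import *
st(); c=snap('wrist','w3.png'); g=proj(c,[.5428,-.2215,.0793]);print(g); print(handle(c,g,80))
E
```

```text
{'clock': 1.9167, 'joint_pos': [0.7476, 0.3538, -0.5016, 1.6241, 0.1789, 1.2116, 0.2018], 'position': [0.5407, -0.2391, 0.1698], 'ee_rot': [0.7096, 0.7047, -0.0005, -0.0008], 'ft_force': [-0.5032, 0.1131, 0.9232], 'torque': [0.015, -0.0298, -0.0488], 'grasp_force': 0.0, 'grip_width': 0.7966}
[[0.0069, 1.0, -0.0018], [1.0, -0.0069, 0.0005], [0.0004, -0.0018, -1.0]]
[325.06470776 224.81455664]
(((330.35943603515625, 229.62149047851562), (21.793190002441406, 67.20399475097656), 1.4320961236953735), array([[318.62646, 262.94064],
       [320.30603, 195.75766],
       [342.0924 , 196.30234],
       [340.41284, 263.48532]], dtype=float32), array([ 319,  196,   23,   68, 1422], dtype=int32), array([330.34388186, 230.0323488 ]))
```

View pics/w3.png

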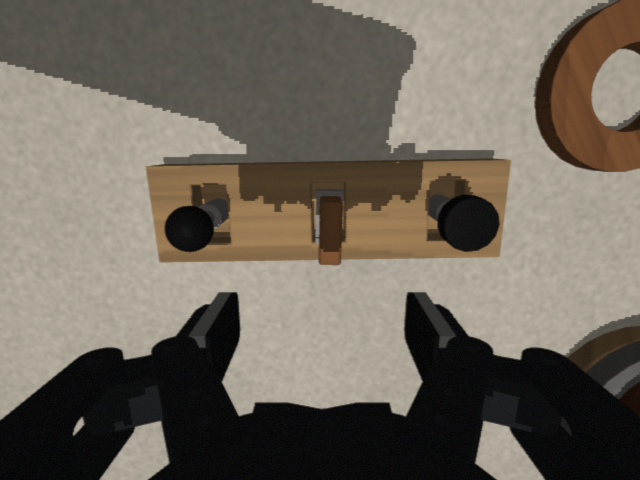

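The stop's handle is at about (330,230), between the ball (189,228) and the disc (468,222), and its axis is parallel to the tool's x.

```bash
python3 - <<'E'
from h import *
a=load('w2.png');b=load('w3.png');t=load('top0.png');s=load('side0.png')
A=handle(a,(356,192))[1];B=handle(b,(330,229),80)[1]
P=[]
for i in range(4):
    p,r=tri([ray(a,*A[i]),ray(b,*B[i])]);P.append(p);print(p.round(4),np.round(r,4))
print('mid',np.mean(P,0))
print('z90',[onz(b,*q,.09).round(4).tolist() for q in B],[onz(a,*q,.09).round(4).tolist() for q in A])
print('mid all',tri([ray(a,356.5,192),ray(b,330.4,229.6),ray(t,395.2,244.8),ray(s,383,220)]))
print('fit all',tri([ray(t,260.2,247),ray(s,281,290)]), onz(t,253,246.7,.102),onz(t,267,246.7,.102))
E
```

```text
[ 0.5381 -0.245   0.0843] [0.0005 0.0005]
[ 0.54   -0.2052  0.0649] [0.0002 0.0002]
[ 0.5545 -0.2051  0.0714] [0.0008 0.0008]
[ 0.5524 -0.2446  0.0881] [0.0002 0.0002]
mid [ 0.54626503 -0.22496564  0.07715125]
z90 [[0.5386, -0.2434, 0.09], [0.54, -0.2015, 0.09], [0.5529, -0.2019, 0.09], [0.5522, -0.2438, 0.09]] [[0.5373, -0.2436, 0.09], [0.5384, -0.2039, 0.09], [0.5529, -0.2046, 0.09], [0.5524, -0.2443, 0.09]]
mid all (array([ 0.54582187, -0.2245051 ,  0.08265829]), [np.float64(0.00011888726078710251), np.float64(0.0007032100985596363), np.float64(0.0020798619201052694), np.float64(0.0014873148168569736)])
fit all (array([0.54003576, 0.16292492, 0.09249691]), [np.float64(0.0006119664763827124), np.float64(0.000611966476382574)]) [0.53999023 0.1818411  0.102     ] [0.53975498 0.14196212 0.102     ]
```

Request:
apply_moves(
  rows=[
    {"x": 5,"y": 2,"z": 0,"ax": 0,"ay": 0,"az": 1,"gripper": 0.3},
    {"x": 10,"y": 3,"z": 0,"ax": 0,"ay": 0,"az": 0,"gripper": 0.3},
    {"x": 0,"y": 0,"z": 30,"ax": 0,"ay": 0,"az": 0,"gripper": 0.3},
    {"x": 0,"y": 0,"z": 25,"ax": 0,"ay": 0,"az": 0,"gripper": 0.3},
    {"x": 0,"y": 0,"z": 0,"ax": 0,"ay": 0,"az": 0,"gripper": 0.3},
  ],
)

```text
clock: 2.38
position: [0.5445, -0.2232, 0.1119]
ee_rot: [0.716, 0.699, -0.001, -0.002]
ft_force: [-1.1, 0.7, -1.2]
grip_width: 0.697
grasp_force: 0.0
```

```bash
python3 - <<'E'
from h import *
st(); c=snap('wrist','w4.png'); print(handle(c,(325,300),100)[:2]); plan([.5457,-.2237,.068],-1.5,2)
p=[.5457,-.2237,.09]; print(proj(c,p))
E
```

```text
{'clock': 2.3833, 'joint_pos': [0.7141, 0.4082, -0.4955, 1.6856, 0.2123, 1.1071, 0.1326], 'position': [0.5445, -0.2232, 0.1119], 'ee_rot': [0.7155, 0.6986, -0.0013, -0.0024], 'ft_force': [-1.1028, 0.7429, -1.1601], 'torque': [-0.0353, 0.0958, -0.0053], 'grasp_force': 0.0, 'grip_width': 0.6968}
[[0.0239, 0.9997, -0.0052], [0.9997, -0.0239, 0.0017], [0.0015, -0.0052, -1.0]]
(((325.0, 288.5), (91.0, 28.0), 90.0), array([[311., 243.],
       [339., 243.],
       [339., 334.],
       [311., 334.]], dtype=float32))
yaw now -1.374468565075777 tilt fix ax,ay deg [-0.18 -0.05]
{'x': np.float64(-0.1), 'y': np.float64(0.2), 'z': np.float64(23.1), 'az': np.float64(0.06)}
{'x': np.float64(-0.1), 'y': np.float64(0.2), 'z': np.float64(23.1), 'az': np.float64(0.06)}
[324.57900476 295.33415038]
```

Request:
apply_moves(
  rows=[
    {"x": 0,"y": 0.5,"z": 22,"ax": -0.2,"ay": 0,"az": 0,"gripper": 0.3},
    {"x": 0,"y": 0.5,"z": 22,"ax": 0,"ay": 0,"az": 0,"gripper": 0.3},
    {"x": 0,"y": 0,"z": 0,"ax": 0,"ay": 0,"az": 0,"gripper": 0.3},
    {"x": 0,"y": 0,"z": 0,"ax": 0,"ay": 0,"az": 0,"gripper": 1},
    {"x": 0,"y": 0,"z": 0,"ax": 0,"ay": 0,"az": 0,"gripper": 1},
  ],
  newtons=50,
)

```text
clock: 2.85
position: [0.5491, -0.224, 0.0737]
ee_rot: [0.716, 0.699, 0.002, 0.002]
ft_force: [-0.4, -0.5, 0.8]
grip_width: 0.426
grasp_force: 0.0
```

Request:
apply_moves(
  rows=[
    {"x": 0,"y": 0,"z": 0,"ax": 0,"ay": 0,"az": 0,"gripper": 1},
    {"x": 0,"y": 0,"z": 0,"ax": 0,"ay": 0,"az": 0,"gripper": 1},
    {"x": 0,"y": 0,"z": 0,"ax": 0,"ay": 0,"az": 0,"gripper": 1},
    {"x": 0,"y": 0,"z": 0,"ax": 0,"ay": 0,"az": 0,"gripper": 1},
    {"x": 0,"y": 0,"z": 0,"ax": 0,"ay": 0,"az": 0,"gripper": 1},
  ],
)

```text
clock: 3.27
position: [0.5484, -0.2239, 0.0719]
ee_rot: [0.716, 0.699, 0.001, 0.002]
ft_force: [-0.1, -0.6, 1.5]
grip_width: 0.149
grasp_force: 50.7
```

```bash
python3 - <<'E'
from h import *
st()
E
```

```text
{'clock': 3.2667, 'joint_pos': [0.7027, 0.4558, -0.484, 1.715, 0.2414, 1.0257, 0.1116], 'position': [0.5484, -0.2239, 0.0719], 'ee_rot': [0.7155, 0.6986, 0.0013, 0.0019], 'ft_force': [-0.1391, -0.5974, 1.478], 'torque': [-0.1866, -0.0404, 0.0007], 'grasp_force': 50.7154, 'grip_width': 0.1485}
[[0.024, 0.9997, 0.0045], [0.9997, -0.024, -0.0008], [-0.0007, 0.0045, -1.0]]
```

Request:
apply_moves(
  rows=[
    {"x": 0,"y": 0,"z": -12,"ax": 0,"ay": 0,"az": 0,"gripper": 1},
    {"x": 0,"y": 0,"z": -22,"ax": 0,"ay": 0,"az": 0,"gripper": 1},
    {"x": 0,"y": 0,"z": -30,"ax": 0,"ay": 0,"az": 0,"gripper": 1},
    {"x": 0,"y": 0,"z": -30,"ax": 0,"ay": 0,"az": 0,"gripper": 1},
    {"x": 0,"y": 0,"z": -15,"ax": 0,"ay": 0,"az": 0,"gripper": 1},
  ],
)

```text
clock: 3.68
position: [0.5487, -0.2235, 0.1847]
ee_rot: [0.715, 0.699, 0.002, 0.003]
ft_force: [1.7, 0.2, -1.1]
grip_width: 0.156
grasp_force: 50.4
```

```bash
python3 - <<'E'
from h import *
st(); plan([.548,.02,.18],93.9,15,14)
E
```

```text
{'clock': 3.6833, 'joint_pos': [0.7282, 0.3389, -0.5116, 1.6113, 0.1731, 1.2295, 0.1605], 'position': [0.5487, -0.2235, 0.1847], 'ee_rot': [0.7153, 0.6988, 0.0021, 0.003], 'ft_force': [1.6798, 0.1881, -1.054], 'torque': [-0.0131, -0.064, 0.0305], 'grasp_force': 50.3717, 'grip_width': 0.1562}
[[0.0234, 0.9997, 0.0072], [0.9997, -0.0234, -0.0013], [-0.0012, 0.0072, -1.0]]
yaw now -1.342141099678866 tilt fix ax,ay deg [0.41 0.07]
{'x': np.float64(16.2), 'y': np.float64(-0.4), 'z': np.float64(0.3), 'az': np.float64(-6.8)}
{'x': np.float64(16.2), 'y': np.float64(1.5), 'z': np.float64(0.3), 'az': np.float64(-6.8)}
{'x': np.float64(15.9), 'y': np.float64(3.4), 'z': np.float64(0.3), 'az': np.float64(-6.8)}
{'x': np.float64(15.4), 'y': np.float64(5.3), 'z': np.float64(0.3), 'az': np.float64(-6.8)}
{'x': np.float64(14.6), 'y': np.float64(7.0), 'z': np.float64(0.3), 'az': np.float64(-6.8)}
{'x': np.float64(13.7), 'y': np.float64(8.7), 'z': np.float64(0.3), 'az': np.float64(-6.8)}
{'x': np.float64(12.6), 'y': np.float64(10.3), 'z': np.float64(0.3), 'az': np.float64(-6.8)}
{'x': np.float64(11.3), 'y': np.float64(11.7), 'z': np.float64(0.3), 'az': np.float64(-6.8)}
{'x': np.float64(9.8), 'y': np.float64(12.9), 'z': np.float64(0.3), 'az': np.float64(-6.8)}
{'x': np.float64(8.2), 'y': np.float64(14.0), 'z': np.float64(0.3), 'az': np.float64(-6.8)}
{'x': np.float64(6.5), 'y': np.float64(14.9), 'z': np.float64(0.3), 'az': np.float64(-6.8)}
{'x': np.float64(4.7), 'y': np.float64(15.5), 'z': np.float64(0.3), 'az': np.float64(-6.8)}
{'x': np.float64(2.8), 'y': np.float64(16.0), 'z': np.float64(0.3), 'az': np.float64(-6.8)}
{'x': np.float64(0.9), 'y': np.float64(16.2), 'z': np.float64(0.3), 'az': np.float64(-6.8)}
{'x': np.float64(-1.1), 'y': np.float64(16.2), 'z': np.float64(0.3), 'az': 0}
```

Request:
apply_moves(
  rows=[
    {"x": 16,"y": 0,"z": 0,"ax": 0.2,"ay": 0,"az": -6.8,"gripper": 1},
    {"x": 16,"y": 1.5,"z": 0,"ax": 0,"ay": 0,"az": -6.8,"gripper": 1},
    {"x": 16,"y": 3.5,"z": 0,"ax": 0,"ay": 0,"az": -6.8,"gripper": 1},
    {"x": 15.5,"y": 5,"z": 0,"ax": 0,"ay": 0,"az": -6.8,"gripper": 1},
    {"x": 14.5,"y": 7,"z": 0,"ax": 0,"ay": 0,"az": -6.8,"gripper": 1},
  ],
)

```text
clock: 4.1
position: [0.5474, -0.1416, 0.1809]
ee_rot: [0.477, 0.879, -0.0, -0.0]
ft_force: [0.7, 0.2, -2.2]
grip_width: 0.158
grasp_force: 50.2
```

Request:
apply_moves(
  rows=[
    {"x": 13.5,"y": 8.5,"z": 0,"ax": 0,"ay": 0,"az": -6.8,"gripper": 1},
    {"x": 12.5,"y": 10.5,"z": 0,"ax": 0,"ay": 0,"az": -6.8,"gripper": 1},
    {"x": 11.5,"y": 11.5,"z": 0,"ax": 0,"ay": 0,"az": -6.8,"gripper": 1},
    {"x": 10,"y": 13,"z": 0,"ax": 0,"ay": 0,"az": -6.8,"gripper": 1},
    {"x": 8,"y": 14,"z": 0,"ax": 0,"ay": 0,"az": -6.8,"gripper": 1},
  ],
)

```text
clock: 4.52
position: [0.547, -0.0607, 0.1809]
ee_rot: [0.2, 0.98, -0.0, -0.0]
ft_force: [-0.0, 0.1, -1.5]
grip_width: 0.155
grasp_force: 50.2
```

Request:
apply_moves(
  rows=[
    {"x": 6.5,"y": 15,"z": 0,"ax": 0,"ay": 0,"az": -6.8,"gripper": 1},
    {"x": 4.5,"y": 15.5,"z": 0,"ax": 0,"ay": 0,"az": -6.8,"gripper": 1},
    {"x": 3,"y": 16,"z": 0,"ax": 0,"ay": 0,"az": -6.8,"gripper": 1},
    {"x": 1,"y": 16,"z": 0,"ax": 0,"ay": 0,"az": -6.8,"gripper": 1},
    {"x": 0,"y": 0,"z": 0,"ax": 0,"ay": 0,"az": 0,"gripper": 1},
  ],
)

```text
clock: 4.93
position: [0.5465, 0.0071, 0.181]
ee_rot: [-0.039, 0.999, 0.001, 0.0]
ft_force: [-0.8, 1.4, -0.8]
grip_width: 0.153
grasp_force: 50.2
```

```bash
python3 - <<'E'
from h import *
st(); c=snap('wrist','w5.png'); plan([.548,.03,.15],93.9,2)
E
```

```text
{'clock': 4.9333, 'joint_pos': [0.6539, 0.3235, -0.8829, 1.7149, 0.2626, 1.2278, 1.3564], 'position': [0.5465, 0.0071, 0.181], 'ee_rot': [-0.0392, 0.9992, 0.0006, 0.0001], 'ft_force': [-0.8208, 1.4422, -0.7572], 'torque': [0.1002, 0.008, -0.0505], 'grasp_force': 50.1985, 'grip_width': 0.1535}
[[-0.9969, -0.0784, 0.0001], [-0.0784, 0.9969, 0.0012], [-0.0002, 0.0012, -1.0]]
yaw now 94.04853518879442 tilt fix ax,ay deg [ 0.02 -0.  ]
{'x': np.float64(-1.6), 'y': np.float64(12.3), 'z': np.float64(15.4), 'az': np.float64(0.07)}
{'x': np.float64(-1.5), 'y': np.float64(12.3), 'z': np.float64(15.4), 'az': np.float64(0.07)}
```

View pics/w5.png

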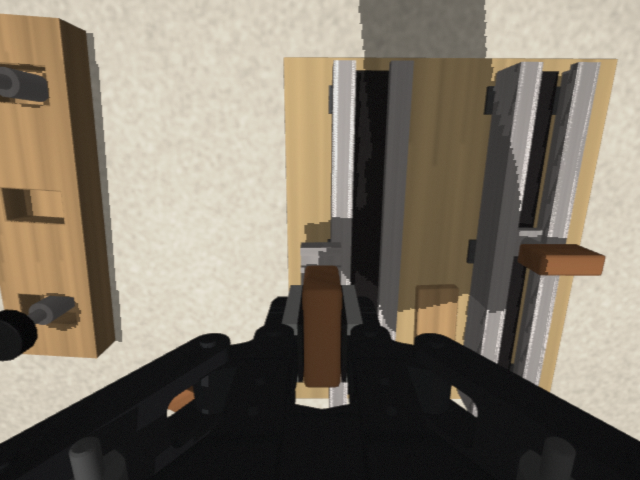

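The wrist picture shows the held stop with its handle at (321,325) and bar at (321,255). The empty channel's flanges run at columns 333–353 and 390–412 near row 70, with the dark slot between them. The fitted handle is at (560,260).

```bash
python3 - <<'E'
from h import *
c=load('w5.png'); g=cv2.cvtColor(c['color'],cv2.COLOR_RGB2GRAY)
for r in (80,110,140,170,200): print(r,[f"{x}:{v}" for x,v in zip(range(322,424,2),g[r,322:424:2])])
E
```

```text
80 ['322:177', '324:172', '326:169', '328:169', '330:170', '332:115', '334:209', '336:231', '338:183', '340:166', '342:166', '344:165', '346:167', '348:165', '350:167', '352:211', '354:200', '356:50', '358:18', '360:18', '362:29', '364:18', '366:15', '368:16', '370:13', '372:16', '374:15', '376:16', '378:15', '380:18', '382:17', '384:16', '386:16', '388:38', '390:71', '392:85', '394:85', '396:86', '398:84', '400:84', '402:84', '404:85', '406:83', '408:85', '410:84', '412:85', '414:86', '416:89', '418:90', '420:92', '422:93']
110 ['322:176', '324:172', '326:169', '328:124', '330:80', '332:112', '334:219', '336:220', '338:175', '340:167', '342:166', '344:165', '346:169', '348:167', '350:195', '352:217', '354:148', '356:29', '358:15', '360:28', '362:29', '364:30', '366:30', '368:23', '370:16', '372:15', '374:15', '376:14', '378:15', '380:19', '382:17', '384:17', '386:28', '388:62', '390:84', '392:86', '394:86', '396:83', '398:85', '400:82', '402:85', '404:84', '406:84', '408:84', '410:83', '412:84', '414:86', '416:90', '418:92', '420:93', '422:94']
140 ['322:176', '324:169', '326:168', 
[... 854 characters left out ...]
'390:85', '392:82', '394:83', '396:81', '398:84', '400:85', '402:82', '404:81', '406:85', '408:91', '410:90', '412:89', '414:91', '416:94', '418:96', '420:95', '422:97']
200 ['322:172', '324:168', '326:165', '328:166', '330:137', '332:172', '334:212', '336:195', '338:166', '340:165', '342:163', '344:168', '346:166', '348:217', '350:219', '352:113', '354:16', '356:27', '358:33', '360:32', '362:29', '364:34', '366:22', '368:16', '370:16', '372:18', '374:14', '376:15', '378:16', '380:18', '382:38', '384:70', '386:85', '388:85', '390:83', '392:83', '394:82', '396:84', '398:85', '400:84', '402:84', '404:83', '406:88', '408:89', '410:91', '412:92', '414:93', '416:95', '418:96', '420:96', '422:95']
```

```bash
cat >> h.py <<'E'
def edges(c,rows,lo,hi):
    """slot's dark band edges (subpixel) per row in columns lo..hi"""
    g=cv2.GaussianBlur(cv2.cvtColor(c['color'],cv2.COLOR_RGB2GRAY),(1,5),0).astype(float); out=[]
    for r in rows:
        p=g[r,lo:hi]; d=np.where(p<45)[0]
        runs=np.split(d,np.where(np.diff(d)>2)[0]+1); k=max(runs,key=len)
        out.append((r,lo+k[0]-.5,lo+k[-1]+.5))
    return out
E
python3 - <<'E'
from h import *
c=load('w5.png')
for r,a,b in edges(c,range(80,221,20),322,424):
    print(r,a,b,onz(c,a,r,.055)[:2].round(4),onz(c,b,r,.055)[:2].round(4),onz(c,b,r,.047)[:2].round(4))
print(ray(c,320,240)[0])
h=handle(c,(560,260),60)[1]; print('fit',[onz(c,*q,.102).round(4).tolist() for q in h])
h=handle(c,(321,325),70)[1]; print('held',h.tolist())
E
```

```text
80 356.5 388.5 [0.4374 0.0221] [0.4357 0.0432] [0.4344 0.0445]
100 355.5 387.5 [0.4498 0.0227] [0.4481 0.0441] [0.4471 0.0455]
120 355.5 386.5 [0.4625 0.024 ] [0.4608 0.0451] [0.4603 0.0464]
140 354.5 385.5 [0.4756 0.0247] [0.4739 0.0461] [0.4738 0.0474]
160 354.5 384.5 [0.489 0.026] [0.4874 0.047 ] [0.4876 0.0484]
180 353.5 383.5 [0.5029 0.0268] [0.5013 0.0481] [0.5019 0.0495]
200 352.5 382.5 [0.5172 0.0275] [0.5155 0.0491] [0.5167 0.0506]
220 351.5 381.5 [0.532  0.0283] [0.5303 0.0502] [0.5318 0.0517]
[0.47911911 0.00176589 0.31361659]
fit [[0.5294, 0.126, 0.102], [0.5253, 0.1786, 0.102], [0.5445, 0.1842, 0.102], [0.5487, 0.1304, 0.102]]
held [[302.0, 266.0], [342.0, 266.0], [342.0, 386.0], [302.0, 386.0]]
```

Request:
apply_moves(
  rows=[
    {"x": 0,"y": 9,"z": 6,"ax": 0,"ay": 0,"az": 0.1,"gripper": 1},
    {"x": -1,"y": 9,"z": 6,"ax": 0,"ay": 0,"az": 0.1,"gripper": 1},
    {"x": -1,"y": 9,"z": 6,"ax": 0,"ay": 0,"az": 0,"gripper": 1},
    {"x": 0,"y": 0,"z": 0,"ax": 0,"ay": 0,"az": 0,"gripper": 1},
    {"x": 0,"y": 0,"z": 0,"ax": 0,"ay": 0,"az": 0,"gripper": 1},
  ],
)

```text
clock: 5.4
position: [0.5468, 0.0309, 0.1617]
ee_rot: [-0.032, 0.999, 0.0, -0.001]
ft_force: [-0.8, -0.4, -1.3]
grip_width: 0.152
grasp_force: 50.3
```

```bash
python3 - <<'E'
from h import *
st(); c=snap('wrist','w6.png'); print(ray(c,320,240)[0])
for r,a,b in edges(c,range(20,241,20),290,375):
    print(r,a,b,onz(c,a,r,.055)[:2].round(4),onz(c,b,r,.055)[:2].round(4))
E
```

```text
{'clock': 5.4, 'joint_pos': [0.6029, 0.3491, -0.8799, 1.733, 0.2869, 1.1963, 1.281], 'position': [0.5468, 0.0309, 0.1617], 'ee_rot': [-0.0321, 0.9995, 0.0, -0.0006], 'ft_force': [-0.8331, -0.3801, -1.3267], 'torque': [-0.0273, 0.0083, -0.0253], 'grasp_force': 50.2664, 'grip_width': 0.152}
[[-0.9979, -0.0643, -0.0011], [-0.0643, 0.9979, -0.0], [0.0011, 0.0, -1.0]]
[0.47957213 0.02660229 0.29435925]Traceback (most recent call last):
  File "<stdin>", line 3, in <module>
  File "h.py", line 50, in edges
    out.append((r,lo+k[0]-.5,lo+k[-1]+.5))
                     ~^^^
IndexError: index 0 is out of bounds for axis 0 with size 0
```

View pics/w6.png

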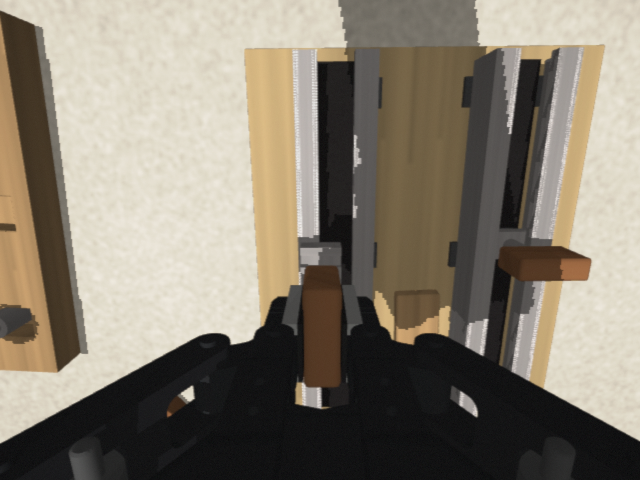

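The slot is now at columns 318–355 near row 70, and the held stop is centred on column 321.5, so the slot still lies to the right.

```bash
python3 - <<'E'
from h import *
c=load('w6.png')
for r,a,b in edges(c,range(80,231,25),305,380):
    A=onz(c,a,r,.055);B=onz(c,b,r,.055);o=get_obs();M=R.from_quat(o['ee_rot']).as_matrix()
    q=M.T@((A+B)/2-o['position']); print(r,a,b,A[:2].round(4),B[:2].round(4),'mid in tool mm',(q*1000).round(1))
M2=R.from_quat(get_obs()['ee_rot']).as_matrix()
for z in(.155,.125,.055): print(onz(c,321.5,255,z), M2.T@(onz(c,321.5,255,z)-get_obs()['position']))
E
```

```text
80 317.5 353.5 [0.4425 0.0217] [0.4411 0.0438] mid in tool mm [104.9   9.3 107.1]
105 318.5 352.5 [0.4568 0.0232] [0.4554 0.0444] mid in tool mm [ 90.5   9.4 107.1]
130 318.5 352.5 [0.4717 0.0242] [0.4703 0.0457] mid in tool mm [ 75.6   9.6 107.1]
155 318.5 351.5 [0.4871 0.0251] [0.4858 0.0464] mid in tool mm [ 60.2   9.4 107.1]
180 319.5 351.5 [0.5031 0.0268] [0.5017 0.0478] mid in tool mm [ 44.1   9.9 107. ]
205 319.5 351.5 [0.5197 0.0278] [0.5183 0.0492] mid in tool mm [ 27.5  10.1 107. ]
230 319.5 351.5 [0.5369 0.0289] [0.5355 0.0507] mid in tool mm [ 10.3  10.3 107. ]
[0.52329545 0.02938372 0.155     ] [0.02383931 0.00069462 0.00703751]
[0.53270781 0.02998248 0.125     ] [0.01439141 0.00070356 0.03703232]
[0.55466999 0.03137959 0.055     ] [-0.0076537   0.00072439  0.10702018]
```

Request:
apply_moves(
  rows=[
    {"x": -1,"y": 5,"z": 12,"ax": 0,"ay": 0,"az": -0.4,"gripper": 1},
    {"x": -1,"y": 4.5,"z": 15,"ax": 0,"ay": 0,"az": 0,"gripper": 1},
    {"x": 0,"y": 0,"z": 15,"ax": 0,"ay": 0,"az": 0,"gripper": 1},
    {"x": 0,"y": 0,"z": 0,"ax": 0,"ay": 0,"az": 0,"gripper": 1},
    {"x": 0,"y": 0,"z": 0,"ax": 0,"ay": 0,"az": 0,"gripper": 1},
  ],
)

```text
clock: 5.87
position: [0.5481, 0.0396, 0.1195]
ee_rot: [-0.035, 0.999, -0.0, -0.001]
ft_force: [-0.0, 0.2, -1.7]
grip_width: 0.158
grasp_force: 50.1
```

```bash
python3 - <<'E'
from h import *
st(); c=snap('wrist','w7.png');o=get_obs();M=R.from_quat(o['ee_rot']).as_matrix()
print(np.degrees(np.arctan2(M[1,1],M[0,1])))
for r,a,b in edges(c,range(60,231,28),280,370):
    A=onz(c,a,r,.055);B=onz(c,b,r,.055)
    q=M.T@((A+B)/2-o['position']); print(r,a,b,A[:2].round(4),B[:2].round(4),'mid in tool mm',(q*1000).round(1))
print(handle(c,(321,325),70)[1].tolist())
E
```

```text
{'clock': 5.8667, 'joint_pos': [0.5647, 0.4033, -0.8614, 1.7706, 0.3361, 1.1244, 1.2357], 'position': [0.5481, 0.0396, 0.1195], 'ee_rot': [-0.0351, 0.9994, -0.0, -0.0008], 'ft_force': [-0.015, 0.2382, -1.7469], 'torque': [0.025, -0.0007, -0.0151], 'grasp_force': 50.1462, 'grip_width': 0.158}
[[-0.9975, -0.0703, -0.0017], [-0.0703, 0.9975, -0.0001], [0.0017, -0.0, -1.0]]
94.02494840162666
60 300.5 344.5 [0.4417 0.0216] [0.4402 0.0436] mid in tool mm [108.    0.5  65.4]
88 301.5 344.5 [0.4546 0.0229] [0.4531 0.0447] mid in tool mm [95.   0.8 65.4]
116 301.5 344.5 [0.4681 0.0236] [0.4665 0.0458] mid in tool mm [81.5  0.8 65.4]
144 302.5 343.5 [0.482  0.0249] [0.4805 0.0465] mid in tool mm [67.5  0.8 65.4]
172 302.5 342.5 [0.4966 0.0257] [0.4951 0.0473] mid in tool mm [53.   0.5 65.4]
200 303.5 342.5 [0.5117 0.0271] [0.5102 0.0486] mid in tool mm [37.8  0.8 65.4]
228 303.5 342.5 [0.5275 0.028 ] [0.526  0.0499] mid in tool mm [21.9  0.8 65.4]
[[302.0, 266.0], [342.0, 266.0], [342.0, 387.0], [302.0, 387.0]]
```

View pics/w7.png

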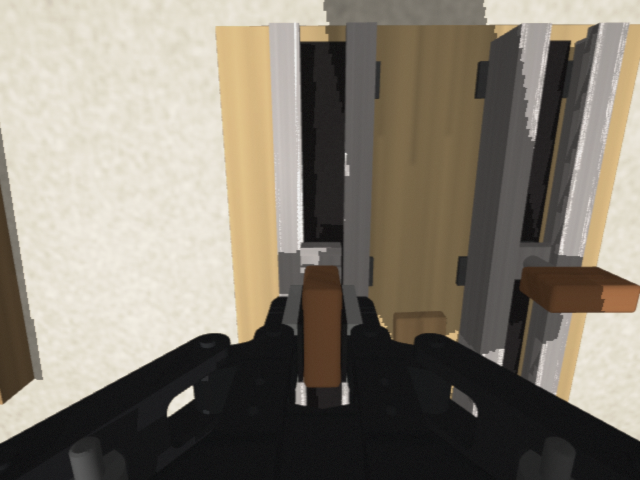

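The slot, at columns 301–344, is centred on the held stop (column 322) and parallel to it. The fitted handle is at (580,290). I'll lower it gently.

Request:
apply_moves(
  rows=[
    {"x": 0,"y": 0,"z": 6,"ax": 0,"ay": 0,"az": 0,"gripper": 1},
    {"x": 0,"y": 0,"z": 5,"ax": 0,"ay": 0,"az": 0,"gripper": 1},
    {"x": 0,"y": 0,"z": 4,"ax": 0,"ay": 0,"az": 0,"gripper": 1},
    {"x": 0,"y": 0,"z": 2,"ax": 0,"ay": 0,"az": 0,"gripper": 1},
    {"x": 0,"y": 0,"z": 0,"ax": 0,"ay": 0,"az": 0,"gripper": 1},
  ],
)

```text
clock: 6.33
position: [0.5483, 0.0396, 0.1027]
ee_rot: [-0.035, 0.999, -0.0, -0.0]
ft_force: [0.2, -0.3, -1.5]
grip_width: 0.156
grasp_force: 50.2
```

Request:
apply_moves(
  rows=[
    {"x": 0,"y": 0,"z": 1.5,"ax": 0,"ay": 0,"az": 0,"gripper": 1},
    {"x": 0,"y": 0,"z": 1.5,"ax": 0,"ay": 0,"az": 0,"gripper": 1},
    {"x": 0,"y": 0,"z": 1,"ax": 0,"ay": 0,"az": 0,"gripper": 1},
    {"x": 0,"y": 0,"z": 0,"ax": 0,"ay": 0,"az": 0,"gripper": 1},
  ],
)

```text
clock: 6.67
position: [0.5485, 0.0398, 0.0991]
ee_rot: [-0.035, 0.999, -0.0, -0.0]
ft_force: [-0.0, 0.5, -2.9]
grip_width: 0.154
grasp_force: 50.2
```

Request:
apply_moves(
  rows=[
    {"x": 0,"y": 0,"z": 1.5,"ax": 0,"ay": 0,"az": 0,"gripper": 1},
    {"x": 0,"y": 0,"z": 1.5,"ax": 0,"ay": 0,"az": 0,"gripper": 1},
    {"x": 0,"y": 0,"z": 0,"ax": 0,"ay": 0,"az": 0,"gripper": 1},
  ],
)

```text
clock: 6.92
position: [0.5485, 0.0398, 0.096]
ee_rot: [-0.035, 0.999, -0.0, -0.0]
ft_force: [0.8, -0.5, -2.2]
grip_width: 0.156
grasp_force: 50.2
```

Request:
apply_moves(
  rows=[
    {"x": 0,"y": 0,"z": 1.5,"ax": 0,"ay": 0,"az": 0,"gripper": 1},
    {"x": 0,"y": 0,"z": 1.5,"ax": 0,"ay": 0,"az": 0,"gripper": 1},
    {"x": 0,"y": 0,"z": 0,"ax": 0,"ay": 0,"az": 0,"gripper": 1},
  ],
)

```text
clock: 7.17
position: [0.5484, 0.0398, 0.0929]
ee_rot: [-0.035, 0.999, -0.0, -0.0]
ft_force: [-0.9, 0.4, -2.3]
grip_width: 0.154
grasp_force: 50.2
```

Request:
apply_moves(
  rows=[
    {"x": 0,"y": 0,"z": 1,"ax": 0,"ay": 0,"az": 0,"gripper": 1},
    {"x": 0,"y": 0,"z": 1,"ax": 0,"ay": 0,"az": 0,"gripper": 1},
    {"x": 0,"y": 0,"z": 0,"ax": 0,"ay": 0,"az": 0,"gripper": 1},
  ],
)

```text
clock: 7.42
position: [0.5485, 0.0398, 0.091]
ee_rot: [-0.035, 0.999, -0.0, -0.0]
ft_force: [-0.1, -0.3, -1.6]
grip_width: 0.156
grasp_force: 50.2
```

Request:
apply_moves(
  rows=[
    {"x": 0,"y": 0,"z": 1,"ax": 0,"ay": 0,"az": 0,"gripper": 1},
    {"x": 0,"y": 0,"z": 1,"ax": 0,"ay": 0,"az": 0,"gripper": 1},
    {"x": 0,"y": 0,"z": 0,"ax": 0,"ay": 0,"az": 0,"gripper": 1},
  ],
)

```text
clock: 7.67
position: [0.5486, 0.0397, 0.0892]
ee_rot: [-0.035, 0.999, -0.0, 0.0]
ft_force: [0.8, -0.0, -1.1]
grip_width: 0.156
grasp_force: 50.4
```

Request:
apply_moves(
  rows=[
    {"x": 0,"y": 0,"z": 1,"ax": 0,"ay": 0,"az": 0,"gripper": 1},
    {"x": 0,"y": 0,"z": 1,"ax": 0,"ay": 0,"az": 0,"gripper": 1},
    {"x": 0,"y": 0,"z": 0,"ax": 0,"ay": 0,"az": 0,"gripper": 1},
  ],
)

```text
clock: 7.92
position: [0.5487, 0.0397, 0.0872]
ee_rot: [-0.035, 0.999, -0.0, 0.0]
ft_force: [-0.1, -0.4, 0.8]
grip_width: 0.152
grasp_force: 50.7
```

The foot touches the liner at a TCP height of about 88 mm, as expected. Next I'll feel for the lips sideways.

Request:
apply_moves(
  rows=[
    {"x": 0,"y": 0.5,"z": 0,"ax": 0,"ay": 0,"az": 0,"gripper": 1},
    {"x": 0,"y": 0.5,"z": 0,"ax": 0,"ay": 0,"az": 0,"gripper": 1},
    {"x": 0,"y": 0,"z": 0,"ax": 0,"ay": 0,"az": 0,"gripper": 1},
  ],
)

```text
clock: 8.17
position: [0.5487, 0.0406, 0.0874]
ee_rot: [-0.035, 0.999, -0.0, 0.0]
ft_force: [-0.3, -1.8, 1.2]
grip_width: 0.156
grasp_force: 50.6
```

Request:
apply_moves(
  rows=[
    {"x": 0,"y": 0.5,"z": 0,"ax": 0,"ay": 0,"az": 0,"gripper": 1},
    {"x": 0,"y": 0,"z": 0,"ax": 0,"ay": 0,"az": 0,"gripper": 1},
  ],
)

```text
clock: 8.33
position: [0.5486, 0.0412, 0.0873]
ee_rot: [-0.035, 0.999, -0.0, 0.0]
ft_force: [0.0, -0.8, 1.8]
grip_width: 0.156
grasp_force: 50.6
```

Request:
apply_moves(
  rows=[
    {"x": 0,"y": 0.5,"z": 0,"ax": 0,"ay": 0,"az": 0,"gripper": 1},
    {"x": 0,"y": 0,"z": 0,"ax": 0,"ay": 0,"az": 0,"gripper": 1},
  ],
)

```text
clock: 8.5
position: [0.5485, 0.0418, 0.0873]
ee_rot: [-0.035, 0.999, -0.0, 0.0]
ft_force: [0.6, -1.9, 0.5]
grip_width: 0.151
grasp_force: 50.6
```

```bash
python3 - <<'E'
from h import *
st()
E
```

```text
{'clock': 8.5, 'joint_pos': [0.5408, 0.4438, -0.8413, 1.7982, 0.3745, 1.0673, 1.2041], 'position': [0.5485, 0.0418, 0.0873], 'ee_rot': [-0.0352, 0.9994, -0.0001, 0.0001], 'ft_force': [0.5969, -1.9178, 0.4691], 'torque': [-0.4204, -0.0804, 0.0236], 'grasp_force': 50.6168, 'grip_width': 0.1514}
[[-0.9975, -0.0703, 0.0002], [-0.0703, 0.9975, -0.0003], [-0.0002, -0.0003, -1.0]]
```

Request:
apply_moves(
  rows=[
    {"x": 0,"y": 0.5,"z": 0,"ax": 0,"ay": 0,"az": 0,"gripper": 1},
    {"x": 0,"y": 0,"z": 0,"ax": 0,"ay": 0,"az": 0,"gripper": 1},
  ],
)

```text
clock: 8.67
position: [0.5485, 0.0423, 0.0873]
ee_rot: [-0.035, 0.999, -0.0, 0.0]
ft_force: [-0.4, -1.5, 1.2]
grip_width: 0.153
grasp_force: 50.6
```

```bash
python3 -c "
from h import *
o=get_obs();print(o['position'],o['ft_force'],o['torque'])"
```

```text
[0.54846197 0.04232298 0.08727772] [-0.40925194 -1.53763715  1.153827  ] [-0.39271625 -0.08316058  0.00429677]
```

Request:
apply_moves(
  rows=[
    {"x": 0,"y": 0.5,"z": 0,"ax": 0,"ay": 0,"az": 0,"gripper": 1},
    {"x": 0,"y": 0,"z": 0,"ax": 0,"ay": 0,"az": 0,"gripper": 1},
  ],
)

```text
clock: 8.83
position: [0.5484, 0.0427, 0.0873]
ee_rot: [-0.035, 0.999, -0.0, 0.0]
ft_force: [0.0, -1.8, 1.9]
grip_width: 0.155
grasp_force: 50.8
```

```bash
python3 -c "
from h import *
o=get_obs();print(o['position'],o['ft_force'],o['torque'])"
```

```text
[0.5484387  0.04270674 0.08727628] [ 0.00458149 -1.78417858  1.86972679] [-0.55018634 -0.11450264  0.01119766]
```

Request:
apply_moves(
  rows=[
    {"x": 0,"y": 0.5,"z": 0,"ax": 0,"ay": 0,"az": 0,"gripper": 1},
    {"x": 0,"y": 0,"z": 0,"ax": 0,"ay": 0,"az": 0,"gripper": 1},
  ],
)

```text
clock: 9.0
position: [0.5484, 0.0428, 0.0873]
ee_rot: [-0.035, 0.999, -0.0, 0.0]
ft_force: [0.5, -4.1, 2.7]
grip_width: 0.157
grasp_force: 50.9
```

```bash
python3 -c "
from h import *
o=get_obs();print(o['position'],o['ft_force'],o['torque'])"
```

```text
[0.54841735 0.04281408 0.08727022] [ 0.4877065  -4.13658054  2.73839783] [-1.02412546 -0.20317458  0.05591687]
```

Request:
apply_moves(
  rows=[
    {"x": 0,"y": 0.5,"z": 0,"ax": 0,"ay": 0,"az": 0,"gripper": 1},
    {"x": 0,"y": 0,"z": 0,"ax": 0,"ay": 0,"az": 0,"gripper": 1},
  ],
)

```text
clock: 9.17
position: [0.5484, 0.0429, 0.0873]
ee_rot: [-0.035, 0.999, -0.001, 0.0]
ft_force: [0.5, -6.2, 2.4]
grip_width: 0.155
grasp_force: 51.1
```

```bash
python3 -c "
from h import *
o=get_obs();print(o['position'],o['ft_force'],o['torque'])"
```

```text
[0.54841194 0.04292067 0.08727518] [ 0.45961254 -6.18165737  2.41158767] [-1.3829279 -0.0493135  0.029427 ]
```

Request:
apply_moves(
  rows=[
    {"x": 0,"y": -1,"z": 0,"ax": 0,"ay": 0,"az": 0,"gripper": 1},
    {"x": 0,"y": -1.5,"z": 0,"ax": 0,"ay": 0,"az": 0,"gripper": 1},
    {"x": 0,"y": -1,"z": 0,"ax": 0,"ay": 0,"az": 0,"gripper": 1},
    {"x": 0,"y": 0,"z": 0,"ax": 0,"ay": 0,"az": 0,"gripper": 1},
  ],
)

```text
clock: 9.5
position: [0.5485, 0.0411, 0.0873]
ee_rot: [-0.036, 0.999, 0.0, 0.0]
ft_force: [-0.4, 1.0, 1.4]
grip_width: 0.157
grasp_force: 50.7
```

```bash
python3 -c "
from h import *
o=get_obs();print(o['position'],o['ft_force'],o['torque'])"
```

```text
[0.54846751 0.0411218  0.08726144] [-0.37870006  1.00019687  1.41885364] [ 0.5334384  -0.02693195 -0.03194349]
```

Request:
apply_moves(
  rows=[
    {"x": 0,"y": -0.5,"z": 0,"ax": 0,"ay": 0,"az": 0,"gripper": 1},
    {"x": 0,"y": 0,"z": 0,"ax": 0,"ay": 0,"az": 0,"gripper": 1},
  ],
)

```text
clock: 9.67
position: [0.5485, 0.0402, 0.0872]
ee_rot: [-0.035, 0.999, 0.0, 0.0]
ft_force: [-0.3, 1.8, 1.8]
grip_width: 0.155
grasp_force: 50.7
```

```bash
python3 -c "
from h import *
o=get_obs();print(o['position'],o['ft_force'],o['torque'])"
```

```text
[0.54853049 0.04024495 0.08724919] [-0.31417229  1.80005914  1.8197093 ] [ 0.49985159 -0.02137767  0.03594236]
```

Request:
apply_moves(
  rows=[
    {"x": 0,"y": -0.5,"z": 0,"ax": 0,"ay": 0,"az": 0,"gripper": 1},
    {"x": 0,"y": 0,"z": 0,"ax": 0,"ay": 0,"az": 0,"gripper": 1},
  ],
)

```text
clock: 9.83
position: [0.5486, 0.0396, 0.0873]
ee_rot: [-0.035, 0.999, 0.0, 0.0]
ft_force: [-0.8, 2.6, 1.6]
grip_width: 0.155
grasp_force: 50.5
```

```bash
python3 -c "
from h import *
o=get_obs();print(o['position'],o['ft_force'],o['torque'])"
```

```text
[0.54859745 0.03956248 0.08726794] [-0.80288869  2.64616173  1.59317652] [0.60062053 0.01397768 0.09389149]
```

Request:
apply_moves(
  rows=[
    {"x": 0,"y": -0.5,"z": 0,"ax": 0,"ay": 0,"az": 0,"gripper": 1},
    {"x": 0,"y": 0,"z": 0,"ax": 0,"ay": 0,"az": 0,"gripper": 1},
  ],
)

```text
clock: 10.0
position: [0.5486, 0.0394, 0.0873]
ee_rot: [-0.035, 0.999, 0.0, 0.0]
ft_force: [-0.9, 4.8, 1.1]
grip_width: 0.156
grasp_force: 50.5
```

```bash
python3 -c "
from h import *
o=get_obs();print(o['position'],o['ft_force'],o['torque'])"
```

```text
[0.54861345 0.03942017 0.08727698] [-0.87889487  4.84278523  1.08542487] [ 1.1450653   0.0952234  -0.00587798]
```

Request:
apply_moves(
  rows=[
    {"x": 0,"y": -0.5,"z": 0,"ax": 0,"ay": 0,"az": 0,"gripper": 1},
    {"x": 0,"y": 0,"z": 0,"ax": 0,"ay": 0,"az": 0,"gripper": 1},
  ],
)

```text
clock: 10.17
position: [0.5486, 0.0392, 0.0873]
ee_rot: [-0.036, 0.999, 0.0, 0.0]
ft_force: [-0.1, 5.4, 0.1]
grip_width: 0.155
grasp_force: 50.4
```

```bash
python3 -c "
from h import *
st()"
```

```text
{'clock': 10.1667, 'joint_pos': [0.5462, 0.4436, -0.8412, 1.7985, 0.3731, 1.0668, 1.211], 'position': [0.5486, 0.0392, 0.0873], 'ee_rot': [-0.0356, 0.9994, 0.0004, 0.0], 'ft_force': [-0.1291, 5.4409, 0.1377], 'torque': [1.4693, 0.1065, 0.0137], 'grasp_force': 50.3906, 'grip_width': 0.1546}
[[-0.9975, -0.0711, 0.0], [-0.0711, 0.9975, 0.0009], [-0.0001, 0.0009, -1.0]]
```

```bash
python3 - <<'E'
from h import *
c=load('w7.png'); p0=np.array([.5481,.0396,.1195]); M=R.from_quat([-0.0351,0.9994,0,-0.0008]).as_matrix()
f=lambda u,v,dz:(M.T@(onz(c,u,v,p0[2]+dz)-p0)*1000).round(2)
for g in (.016,.018,.020): print(g,'far top',f(321.5,387.5,g),'near bottom',f(321.5,265.5,g-.028))
print('sides', f(301.5,387,.018),f(342.5,387,.018))
g=cv2.cvtColor(c['color'],cv2.COLOR_RGB2GRAY); print(c['color'][262:296:2,322].tolist(), g[380:400:2,322])
b=load('w3.png'); p=np.array([.5407,-.2391,.1698]); 
E
```

```text
0.016 far top [-2.185e+01  1.000e-02 -1.603e+01] near bottom [17.23  0.02 12.03]
0.018 far top [-2.032e+01  1.000e-02 -1.803e+01] near bottom [17.93  0.02 10.03]
0.02 far top [-1.879e+01  2.000e-02 -2.003e+01] near bottom [18.62  0.02  8.03]
sides [-20.1   -7.43 -18.03] [-20.11   7.83 -18.03]
[[93, 90, 88], [91, 88, 84], [70, 48, 33], [69, 46, 29], [70, 47, 31], [65, 44, 27], [69, 46, 30], [67, 45, 28], [65, 44, 26], [65, 44, 29], [67, 46, 29], [70, 48, 31], [71, 49, 32], [73, 49, 30], [83, 55, 35], [87, 58, 36], [89, 61, 40]] [65 67 64 58 36 33 34 35 35 36]
```

Request:
apply_moves(
  rows=[
    {"x": 0,"y": 1.5,"z": 0,"ax": 0,"ay": 0,"az": 0,"gripper": 1},
    {"x": 0,"y": 1.2,"z": 0,"ax": 0,"ay": 0,"az": 0,"gripper": 1},
    {"x": 0,"y": 0,"z": 0,"ax": 0,"ay": 0,"az": 0,"gripper": 1},
  ],
)

```text
clock: 10.42
position: [0.5485, 0.04, 0.0872]
ee_rot: [-0.035, 0.999, -0.001, -0.0]
ft_force: [-0.7, -0.8, 1.8]
grip_width: 0.152
grasp_force: 50.6
```

Request:
apply_moves(
  rows=[
    {"x": 0,"y": 0.4,"z": 2,"ax": 0,"ay": 0,"az": 0,"gripper": 1},
    {"x": 0,"y": 0.3,"z": 2,"ax": 0,"ay": 0,"az": 0,"gripper": 1},
    {"x": 0,"y": 0,"z": 2,"ax": 0,"ay": 0,"az": 0,"gripper": 1},
    {"x": 0,"y": 0,"z": 2,"ax": 0,"ay": 0,"az": 0,"gripper": 1},
    {"x": 0,"y": 0,"z": 0,"ax": 0,"ay": 0,"az": 0,"gripper": 1},
  ],
)

```text
clock: 10.83
position: [0.5487, 0.0407, 0.0791]
ee_rot: [-0.035, 0.999, -0.001, 0.0]
ft_force: [-0.5, -4.7, 6.8]
grip_width: 0.154
grasp_force: 51.4
```

```bash
python3 -c "
from h import *
st()"
```

```text
{'clock': 10.8333, 'joint_pos': [0.5358, 0.4546, -0.8346, 1.8043, 0.3853, 1.0536, 1.1972], 'position': [0.5487, 0.0407, 0.0791], 'ee_rot': [-0.0348, 0.9994, -0.0007, 0.0001], 'ft_force': [-0.5391, -4.7345, 6.8306], 'torque': [-1.2238, 0.0999, -0.0342], 'grasp_force': 51.353, 'grip_width': 0.1541}
[[-0.9976, -0.0696, 0.0003], [-0.0696, 0.9976, -0.0013], [-0.0002, -0.0014, -1.0]]
```

Request:
apply_moves(
  rows=[
    {"x": 0,"y": 0,"z": 1.5,"ax": 0,"ay": 0,"az": 0,"gripper": 1},
    {"x": 0,"y": 0,"z": 1,"ax": 0,"ay": 0,"az": 0,"gripper": 1},
    {"x": 0,"y": 0,"z": 0,"ax": 0,"ay": 0,"az": 0,"gripper": 1},
  ],
)

```text
clock: 11.08
position: [0.5487, 0.0407, 0.0768]
ee_rot: [-0.035, 0.999, -0.001, 0.0]
ft_force: [-1.6, -4.8, 7.9]
grip_width: 0.152
grasp_force: 51.6
```

```bash
python3 -c "
from h import *
st()"
```

```text
{'clock': 11.0833, 'joint_pos': [0.5342, 0.4576, -0.833, 1.8059, 0.3881, 1.0498, 1.195], 'position': [0.5487, 0.0407, 0.0768], 'ee_rot': [-0.0348, 0.9994, -0.0007, 0.0001], 'ft_force': [-1.6403, -4.8082, 7.86], 'torque': [-1.1991, 0.2835, -0.0036], 'grasp_force': 51.5913, 'grip_width': 0.1522}
[[-0.9976, -0.0695, 0.0003], [-0.0695, 0.9976, -0.0014], [-0.0002, -0.0015, -1.0]]
```

The net press is about 9.5 N, deep enough to turn it. I'll turn in small steps and watch the side force.

Request:
apply_moves(
  rows=[
    {"x": 0,"y": 0,"z": 0,"ax": 0,"ay": 0,"az": 5,"gripper": 1},
    {"x": 0,"y": 0,"z": 0,"ax": 0,"ay": 0,"az": 5,"gripper": 1},
    {"x": 0,"y": 0,"z": 0,"ax": 0,"ay": 0,"az": 5,"gripper": 1},
    {"x": 0,"y": 0,"z": 0,"ax": 0,"ay": 0,"az": 0,"gripper": 1},
  ],
)

```text
clock: 11.42
position: [0.549, 0.042, 0.0773]
ee_rot: [0.098, 0.995, 0.0, 0.001]
ft_force: [-0.9, -0.5, 6.9]
grip_width: 0.155
grasp_force: 51.5
```

```bash
python3 -c "
from h import *
o=get_obs();print(o['position'],o['ft_force'],o['torque'])"
```

```text
[0.54900554 0.04198001 0.07727524] [-0.88396901 -0.51757042  6.88612413] [-0.24222417  0.10265411 -0.04850512]
```

Request:
apply_moves(
  rows=[
    {"x": 0,"y": 0,"z": 0,"ax": 0,"ay": 0,"az": 5,"gripper": 1},
    {"x": 0,"y": 0,"z": 0,"ax": 0,"ay": 0,"az": 5,"gripper": 1},
    {"x": 0,"y": 0,"z": 0,"ax": 0,"ay": 0,"az": 5,"gripper": 1},
    {"x": 0,"y": 0,"z": 0,"ax": 0,"ay": 0,"az": 0,"gripper": 1},
  ],
)

```text
clock: 11.75
position: [0.5492, 0.0424, 0.0774]
ee_rot: [0.227, 0.974, 0.0, 0.001]
ft_force: [0.5, -1.0, 6.9]
grip_width: 0.155
grasp_force: 51.4
```

```bash
python3 -c "
from h import *
st()"
```

```text
{'clock': 11.75, 'joint_pos': [0.457, 0.4249, -0.7353, 1.809, 0.3281, 1.0314, 0.7075], 'position': [0.5492, 0.0424, 0.0774], 'ee_rot': [0.2272, 0.9738, 0.0004, 0.0008], 'ft_force': [0.4824, -0.9941, 6.8969], 'torque': [0.0716, 0.012, -0.0294], 'grasp_force': 51.4247, 'grip_width': 0.155}
[[-0.8967, 0.4426, 0.0018], [0.4426, 0.8967, 0.0004], [-0.0014, 0.0012, -1.0]]
```

Request:
apply_moves(
  rows=[
    {"x": -0.4,"y": -0.8,"z": 0.3,"ax": 0,"ay": 0,"az": 0,"gripper": 1},
    {"x": 0,"y": 0,"z": 0,"ax": 0,"ay": 0,"az": 4,"gripper": 1},
    {"x": 0,"y": 0,"z": 0,"ax": 0,"ay": 0,"az": 4,"gripper": 1},
    {"x": 0,"y": 0,"z": 0,"ax": 0,"ay": 0,"az": 0,"gripper": 1},
  ],
)

```text
clock: 12.08
position: [0.5492, 0.042, 0.0771]
ee_rot: [0.294, 0.956, 0.001, 0.001]
ft_force: [-0.0, 1.5, 7.7]
grip_width: 0.156
grasp_force: 51.4
```

```bash
python3 -c "
from h import *
o=get_obs();print(o['position'],o['ft_force'],o['torque'])"
```

```text
[0.54920789 0.04196951 0.07710421] [-1.42511937e-03  1.54844912e+00  7.68772144e+00] [ 0.33019171  0.02966466 -0.00573645]
```

Request:
apply_moves(
  rows=[
    {"x": 0,"y": 0,"z": 0,"ax": 0,"ay": 0,"az": 4,"gripper": 1},
    {"x": 0,"y": 0,"z": 0,"ax": 0,"ay": 0,"az": 3,"gripper": 1},
    {"x": 0,"y": 0,"z": 0,"ax": 0,"ay": 0,"az": 0,"gripper": 1},
  ],
)

```text
clock: 12.33
position: [0.5493, 0.0419, 0.0771]
ee_rot: [0.351, 0.936, 0.001, 0.001]
ft_force: [-0.8, 0.5, 7.6]
grip_width: 0.155
grasp_force: 51.4
```

```bash
python3 -c "
from h import *
st()"
```

```text
{'clock': 12.3333, 'joint_pos': [0.4208, 0.412, -0.688, 1.8111, 0.3017, 1.0235, 0.4683], 'position': [0.5493, 0.0419, 0.0771], 'ee_rot': [0.3512, 0.9363, 0.0008, 0.0008], 'ft_force': [-0.8469, 0.5095, 7.5785], 'torque': [0.213, -0.0428, 0.0004], 'grasp_force': 51.4043, 'grip_width': 0.1553}
[[-0.7533, 0.6577, 0.002], [0.6577, 0.7533, 0.001], [-0.0009, 0.0021, -1.0]]
```

Request:
apply_moves(
  rows=[
    {"x": -0.2,"y": -0.2,"z": 0,"ax": 0,"ay": 0,"az": 3,"gripper": 1},
    {"x": 0,"y": 0,"z": 0,"ax": 0,"ay": 0,"az": 3,"gripper": 1},
    {"x": 0,"y": 0,"z": 0,"ax": 0,"ay": 0,"az": 0,"gripper": 1},
  ],
)

```text
clock: 12.58
position: [0.5493, 0.0417, 0.0771]
ee_rot: [0.4, 0.917, 0.001, 0.001]
ft_force: [-0.0, 1.4, 7.5]
grip_width: 0.159
grasp_force: 51.4
```

```bash
python3 -c "
from h import *
o=get_obs();print(o['position'],o['ft_force'],o['torque'])"
```

```text
[0.54930218 0.04166573 0.07714486] [-0.01594107  1.39997234  7.48447012] [ 0.31560866 -0.10711694 -0.05712233]
```

Request:
apply_moves(
  rows=[
    {"x": 0,"y": 0,"z": 0,"ax": 0,"ay": 0,"az": 3,"gripper": 1},
    {"x": 0,"y": 0,"z": 0,"ax": 0,"ay": 0,"az": 3,"gripper": 1},
    {"x": 0,"y": 0,"z": 0,"ax": 0,"ay": 0,"az": 0,"gripper": 1},
  ],
)

```text
clock: 12.83
position: [0.5493, 0.0416, 0.0772]
ee_rot: [0.447, 0.894, 0.001, 0.001]
ft_force: [-0.4, 1.2, 7.0]
grip_width: 0.152
grasp_force: 51.4
```

```bash
python3 -c "
from h import *
st()"
```

```text
{'clock': 12.8333, 'joint_pos': [0.3913, 0.4023, -0.6506, 1.8125, 0.2817, 1.0184, 0.2739], 'position': [0.5493, 0.0416, 0.0772], 'ee_rot': [0.4471, 0.8945, 0.0009, 0.0008], 'ft_force': [-0.401, 1.236, 7.0117], 'torque': [0.2929, -0.0781, 0.0149], 'grasp_force': 51.4003, 'grip_width': 0.1525}
[[-0.6001, 0.7999, 0.0022], [0.7999, 0.6001, 0.0009], [-0.0005, 0.0023, -1.0]]
```

Request:
apply_moves(
  rows=[
    {"x": 0,"y": 0,"z": 0,"ax": 0,"ay": 0,"az": 3,"gripper": 1},
    {"x": 0,"y": 0,"z": 0,"ax": 0,"ay": 0,"az": 3,"gripper": 1},
    {"x": 0,"y": 0,"z": 0,"ax": 0,"ay": 0,"az": 0,"gripper": 1},
  ],
)

```text
clock: 13.08
position: [0.5494, 0.0415, 0.0772]
ee_rot: [0.493, 0.87, 0.001, 0.001]
ft_force: [1.3, 1.0, 7.5]
grip_width: 0.154
grasp_force: 51.4
```

```bash
python3 -c "
from h import *
o=get_obs();print(o['position'],o['ft_force'],o['torque'])"
```

```text
[0.54937005 0.04151051 0.07716679] [1.32655441 0.96580642 7.50368885] [ 0.19463966 -0.10006961  0.01702858]
```

Request:
apply_moves(
  rows=[
    {"x": 0,"y": 0,"z": 0,"ax": 0,"ay": 0,"az": 3,"gripper": 1},
    {"x": 0,"y": 0,"z": 0,"ax": 0,"ay": 0,"az": 3,"gripper": 1},
    {"x": 0,"y": 0,"z": 0,"ax": 0,"ay": 0,"az": 0,"gripper": 1},
  ],
)

```text
clock: 13.33
position: [0.5494, 0.0414, 0.0771]
ee_rot: [0.538, 0.843, 0.001, 0.001]
ft_force: [0.3, 1.0, 7.9]
grip_width: 0.158
grasp_force: 51.4
```

```bash
python3 -c "
from h import *
st()"
```

```text
{'clock': 13.3333, 'joint_pos': [0.3615, 0.3935, -0.6136, 1.814, 0.2627, 1.0138, 0.0783], 'position': [0.5494, 0.0414, 0.0771], 'ee_rot': [0.5382, 0.8428, 0.0009, 0.0007], 'ft_force': [0.3454, 0.9927, 7.8974], 'torque': [0.1203, -0.1091, -0.0357], 'grasp_force': 51.3991, 'grip_width': 0.1577}
[[-0.4206, 0.9072, 0.0022], [0.9072, 0.4206, 0.0008], [-0.0002, 0.0023, -1.0]]
```

Request:
apply_moves(
  rows=[
    {"x": 0,"y": 0,"z": 0,"ax": 0,"ay": 0,"az": 5,"gripper": 1},
    {"x": 0,"y": 0,"z": 0,"ax": 0,"ay": 0,"az": 5,"gripper": 1},
    {"x": 0,"y": 0,"z": 0,"ax": 0,"ay": 0,"az": 5,"gripper": 1},
    {"x": 0,"y": 0,"z": 0,"ax": 0,"ay": 0,"az": 4,"gripper": 1},
    {"x": 0,"y": 0,"z": 0,"ax": 0,"ay": 0,"az": 1.5,"gripper": 1},
  ],
)

```text
clock: 13.75
position: [0.5494, 0.0413, 0.0772]
ee_rot: [0.68, 0.733, 0.001, 0.001]
ft_force: [1.0, 0.3, 7.0]
grip_width: 0.152
grasp_force: 51.4
```

Request:
apply_moves(
  rows=[
    {"x": 0,"y": 0,"z": 0,"ax": 0,"ay": 0,"az": 0,"gripper": 1},
  ],
)

```text
clock: 13.83
position: [0.5494, 0.0413, 0.0772]
ee_rot: [0.679, 0.734, 0.001, 0.001]
ft_force: [0.3, 0.4, 7.2]
grip_width: 0.153
grasp_force: 51.4
```

```bash
python3 -c "
from h import *
st();plan([.5486,.0411,.077],4.1,2)"
```

```text
{'clock': 13.8333, 'joint_pos': [0.311, 0.3802, -0.5518, 1.8166, 0.2322, 1.007, -0.2558], 'position': [0.5494, 0.0413, 0.0772], 'ee_rot': [0.6791, 0.734, 0.001, 0.0007], 'ft_force': [0.2541, 0.4487, 7.2112], 'torque': [0.055, -0.1908, 0.0155], 'grasp_force': 51.4003, 'grip_width': 0.153}
[[-0.0776, 0.997, 0.0023], [0.997, 0.0776, 0.0005], [0.0003, 0.0023, -1.0]]
yaw now 4.4517501888175355 tilt fix ax,ay deg [ 0.13 -0.02]
{'x': np.float64(-0.1), 'y': np.float64(-0.4), 'z': np.float64(0.1), 'az': np.float64(0.18)}
{'x': np.float64(-0.1), 'y': np.float64(-0.4), 'z': np.float64(0.1), 'az': np.float64(0.18)}
```

The quarter turn is done without jamming. I'll let it rise now.

Request:
apply_moves(
  rows=[
    {"x": 0.3,"y": 0,"z": -1,"ax": 0,"ay": 0,"az": 0.3,"gripper": 1},
    {"x": 0,"y": 0,"z": -1,"ax": 0,"ay": 0,"az": 0,"gripper": 1},
    {"x": 0,"y": 0,"z": -1,"ax": 0,"ay": 0,"az": 0,"gripper": 1},
    {"x": 0,"y": 0,"z": -1,"ax": 0,"ay": 0,"az": 0,"gripper": 1},
    {"x": 0,"y": 0,"z": 0,"ax": 0,"ay": 0,"az": 0,"gripper": 1},
  ],
)

```text
clock: 14.25
position: [0.5494, 0.0413, 0.0811]
ee_rot: [0.68, 0.733, 0.001, 0.001]
ft_force: [1.6, -0.5, 4.7]
grip_width: 0.155
grasp_force: 51.1
```

Request:
apply_moves(
  rows=[
    {"x": 0,"y": 0,"z": -1,"ax": 0,"ay": 0,"az": 0,"gripper": 1},
    {"x": 0,"y": 0,"z": 0,"ax": 0,"ay": 0,"az": 0,"gripper": 1},
  ],
)

```text
clock: 14.42
position: [0.5494, 0.0413, 0.082]
ee_rot: [0.68, 0.733, 0.001, 0.001]
ft_force: [2.7, 0.1, 4.4]
grip_width: 0.151
grasp_force: 51.0
```

Request:
apply_moves(
  rows=[
    {"x": 0,"y": 0,"z": -1,"ax": 0,"ay": 0,"az": 0,"gripper": 1},
    {"x": 0,"y": 0,"z": 0,"ax": 0,"ay": 0,"az": 0,"gripper": 1},
  ],
)

```text
clock: 14.58
position: [0.549, 0.0412, 0.0828]
ee_rot: [0.68, 0.733, 0.001, 0.0]
ft_force: [2.3, 0.9, 3.7]
grip_width: 0.155
grasp_force: 50.9
```

Request:
apply_moves(
  rows=[
    {"x": 0,"y": 0,"z": -1,"ax": 0,"ay": 0,"az": 0,"gripper": 1},
    {"x": 0,"y": 0,"z": 0,"ax": 0,"ay": 0,"az": 0,"gripper": 1},
  ],
)

```text
clock: 14.75
position: [0.5485, 0.041, 0.0835]
ee_rot: [0.68, 0.733, 0.0, 0.0]
ft_force: [2.0, 0.7, 3.1]
grip_width: 0.153
grasp_force: 50.8
```

```bash
python3 -c "
from h import *
st()"
```

```text
{'clock': 14.75, 'joint_pos': [0.3135, 0.3714, -0.5537, 1.8123, 0.2258, 1.0208, -0.2546], 'position': [0.5485, 0.041, 0.0835], 'ee_rot': [0.6805, 0.7328, 0.0, 0.0], 'ft_force': [2.0025, 0.7302, 3.0792], 'torque': [0.3143, -0.6935, -0.0239], 'grasp_force': 50.7945, 'grip_width': 0.1532}
[[-0.0739, 0.9973, 0.0001], [0.9973, 0.0739, 0.0], [0.0, 0.0001, -1.0]]
```

Request:
apply_moves(
  rows=[
    {"x": 0,"y": 0,"z": -1,"ax": 0,"ay": 0,"az": 0,"gripper": 1},
    {"x": 0,"y": 0,"z": 0,"ax": 0,"ay": 0,"az": 0,"gripper": 1},
  ],
)

```text
clock: 14.92
position: [0.5483, 0.0409, 0.0844]
ee_rot: [0.68, 0.733, -0.0, -0.0]
ft_force: [3.6, 0.4, 2.6]
grip_width: 0.156
grasp_force: 50.7
```

Request:
apply_moves(
  rows=[
    {"x": 0,"y": 0,"z": -1,"ax": 0,"ay": 0,"az": 0,"gripper": 1},
    {"x": 0,"y": 0,"z": 0,"ax": 0,"ay": 0,"az": 0,"gripper": 1},
  ],
)

```text
clock: 15.08
position: [0.5481, 0.0408, 0.0853]
ee_rot: [0.681, 0.733, -0.0, -0.0]
ft_force: [1.8, 0.7, 2.3]
grip_width: 0.158
grasp_force: 50.6
```

Request:
apply_moves(
  rows=[
    {"x": 0,"y": 0,"z": -1,"ax": 0,"ay": 0,"az": 0,"gripper": 1},
    {"x": 0,"y": 0,"z": 0,"ax": 0,"ay": 0,"az": 0,"gripper": 1},
  ],
)

```text
clock: 15.25
position: [0.5482, 0.0407, 0.0864]
ee_rot: [0.681, 0.733, -0.0, -0.0]
ft_force: [0.6, 0.8, 1.4]
grip_width: 0.154
grasp_force: 50.5
```

```bash
python3 -c "
from h import *
st()"
```

```text
{'clock': 15.25, 'joint_pos': [0.3148, 0.3675, -0.5546, 1.8104, 0.2232, 1.0268, -0.2526], 'position': [0.5482, 0.0407, 0.0864], 'ee_rot': [0.6805, 0.7327, -0.0004, -0.0001], 'ft_force': [0.6144, 0.7549, 1.4472], 'torque': [0.2812, -0.306, 0.004], 'grasp_force': 50.5302, 'grip_width': 0.1536}
[[-0.0738, 0.9973, -0.0007], [0.9973, 0.0738, -0.0003], [-0.0003, -0.0007, -1.0]]
```

Request:
apply_moves(
  rows=[
    {"x": 0,"y": 0,"z": -0.7,"ax": 0,"ay": 0,"az": 0,"gripper": 1},
    {"x": 0,"y": 0,"z": 0,"ax": 0,"ay": 0,"az": 0,"gripper": 1},
  ],
)

```text
clock: 15.42
position: [0.5481, 0.0408, 0.0869]
ee_rot: [0.68, 0.733, -0.0, -0.0]
ft_force: [0.2, 0.6, 0.8]
grip_width: 0.151
grasp_force: 50.4
```

Request:
apply_moves(
  rows=[
    {"x": 0,"y": 0,"z": -0.7,"ax": 0,"ay": 0,"az": 0,"gripper": 1},
    {"x": 0,"y": 0,"z": 0,"ax": 0,"ay": 0,"az": 0,"gripper": 1},
  ],
)

```text
clock: 15.58
position: [0.5479, 0.0407, 0.0871]
ee_rot: [0.681, 0.733, -0.0, -0.0]
ft_force: [1.7, 1.6, -5.3]
grip_width: 0.155
grasp_force: 49.6
```

```bash
python3 -c "
from h import *
st()"
```

```text
{'clock': 15.5833, 'joint_pos': [0.3153, 0.3663, -0.5549, 1.81, 0.2221, 1.0286, -0.2518], 'position': [0.5479, 0.0407, 0.0871], 'ee_rot': [0.6805, 0.7327, -0.0005, -0.0004], 'ft_force': [1.7158, 1.5828, -5.331], 'torque': [0.3423, -0.61, -0.0509], 'grasp_force': 49.561, 'grip_width': 0.1547}
[[-0.0738, 0.9973, -0.0011], [0.9973, 0.0738, -0.0002], [-0.0001, -0.0011, -1.0]]
```

The lips caught the nut at a TCP height of 87 mm, within the allowed spread. Next is the tug.

Request:
apply_moves(
  rows=[
    {"x": 0,"y": 0,"z": -0.4,"ax": 0,"ay": 0,"az": 0,"gripper": 1},
    {"x": 0,"y": 0,"z": 0,"ax": 0,"ay": 0,"az": 0,"gripper": 1},
  ],
)

```text
clock: 15.75
position: [0.5479, 0.0407, 0.0872]
ee_rot: [0.681, 0.733, -0.0, -0.0]
ft_force: [4.8, 1.9, -12.5]
grip_width: 0.151
grasp_force: 49.1
```

Request:
apply_moves(
  rows=[
    {"x": 0,"y": 0,"z": -0.3,"ax": 0,"ay": 0,"az": 0,"gripper": 1},
    {"x": 0,"y": 0,"z": 0,"ax": 0,"ay": 0,"az": 0,"gripper": 1},
  ],
)

```text
clock: 15.92
position: [0.5477, 0.0407, 0.0873]
ee_rot: [0.68, 0.733, -0.001, -0.001]
ft_force: [4.8, 1.4, -16.7]
grip_width: 0.158
grasp_force: 49.0
```

```bash
python3 -c "
from h import *
st()"
```

```text
{'clock': 15.9167, 'joint_pos': [0.3155, 0.3661, -0.555, 1.8099, 0.2216, 1.0293, -0.2513], 'position': [0.5477, 0.0407, 0.0873], 'ee_rot': [0.6805, 0.7328, -0.0006, -0.0006], 'ft_force': [4.8204, 1.3824, -16.728], 'torque': [0.4407, -1.2818, 0.0129], 'grasp_force': 49.0473, 'grip_width': 0.1584}
[[-0.0739, 0.9973, -0.0017], [0.9973, 0.0739, -0.0001], [0.0001, -0.0017, -1.0]]
```

Request:
apply_moves(
  rows=[
    {"x": 0,"y": 0,"z": 0.2,"ax": 0,"ay": 0,"az": 0,"gripper": 1},
    {"x": 0,"y": 0,"z": 0,"ax": 0,"ay": 0,"az": 0,"gripper": 1},
    {"x": 0,"y": 0,"z": 0,"ax": 0,"ay": 0,"az": 0,"gripper": 1},
    {"x": 0,"y": 0,"z": 0,"ax": 0,"ay": 0,"az": 0,"gripper": 1},
  ],
)

```text
clock: 16.25
position: [0.5478, 0.0407, 0.0873]
ee_rot: [0.68, 0.733, -0.001, -0.001]
ft_force: [4.5, 1.6, -17.8]
grip_width: 0.153
grasp_force: 48.9
```

Request:
apply_moves(
  rows=[
    {"x": 0,"y": 0.4,"z": 0.3,"ax": 0,"ay": 0,"az": 0,"gripper": 1},
    {"x": 0,"y": 0.4,"z": 0.3,"ax": 0,"ay": 0,"az": 0,"gripper": 1},
    {"x": 0,"y": 0,"z": 0,"ax": 0,"ay": 0,"az": 0,"gripper": 1},
  ],
)

```text
clock: 16.5
position: [0.5481, 0.0407, 0.0873]
ee_rot: [0.68, 0.733, -0.001, -0.001]
ft_force: [-2.5, 1.5, -9.3]
grip_width: 0.151
grasp_force: 50.0
```

```bash
python3 -c "
from h import *
st()"
```

```text
{'clock': 16.5, 'joint_pos': [0.3145, 0.3676, -0.5547, 1.8081, 0.2227, 1.0311, -0.2522], 'position': [0.5481, 0.0407, 0.0873], 'ee_rot': [0.6805, 0.7328, -0.0012, -0.0007], 'ft_force': [-2.4865, 1.4753, -9.3157], 'torque': [0.1983, 0.6637, -0.0224], 'grasp_force': 49.9978, 'grip_width': 0.1512}
[[-0.0739, 0.9973, -0.0028], [0.9973, 0.0739, -0.0008], [-0.0006, -0.0028, -1.0]]
```

Request:
apply_moves(
  rows=[
    {"x": 0.2,"y": -0.2,"z": 0.3,"ax": 0,"ay": 0,"az": 0,"gripper": 1},
    {"x": 0,"y": 0,"z": 0.2,"ax": 0,"ay": 0,"az": 0,"gripper": 1},
    {"x": 0,"y": 0,"z": 0,"ax": 0,"ay": 0,"az": 0,"gripper": 1},
  ],
)

```text
clock: 16.75
position: [0.5483, 0.0408, 0.0872]
ee_rot: [0.681, 0.733, -0.001, -0.0]
ft_force: [-4.7, -0.2, -6.3]
grip_width: 0.154
grasp_force: 50.6
```

```bash
python3 -c "
from h import *
st()"
```

```text
{'clock': 16.75, 'joint_pos': [0.3143, 0.3673, -0.5546, 1.8085, 0.2231, 1.0299, -0.2528], 'position': [0.5483, 0.0408, 0.0872], 'ee_rot': [0.6805, 0.7327, -0.0009, -0.0003], 'ft_force': [-4.7481, -0.1918, -6.304], 'torque': [0.0394, 1.3188, -0.0158], 'grasp_force': 50.5895, 'grip_width': 0.1543}
[[-0.0737, 0.9973, -0.0016], [0.9973, 0.0737, -0.0009], [-0.0008, -0.0017, -1.0]]
```

Request:
apply_moves(
  rows=[
    {"x": 0,"y": -0.4,"z": 0.2,"ax": 0,"ay": 0,"az": 0,"gripper": 1},
    {"x": 0,"y": -0.2,"z": 0.1,"ax": 0,"ay": 0,"az": 0,"gripper": 1},
    {"x": 0,"y": 0,"z": 0,"ax": 0,"ay": 0,"az": 0,"gripper": 1},
    {"x": 0,"y": 0,"z": 0,"ax": 0,"ay": 0,"az": 0,"gripper": 1},
  ],
)

```text
clock: 17.08
position: [0.5485, 0.0408, 0.0872]
ee_rot: [0.681, 0.733, -0.0, 0.0]
ft_force: [-4.2, -0.8, -2.4]
grip_width: 0.155
grasp_force: 50.9
```

```bash
python3 -c "
from h import *
st()"
```

```text
{'clock': 17.0833, 'joint_pos': [0.3147, 0.3665, -0.5548, 1.8096, 0.2231, 1.0277, -0.2527], 'position': [0.5485, 0.0408, 0.0872], 'ee_rot': [0.6806, 0.7327, -0.0002, 0.0003], 'ft_force': [-4.1771, -0.8356, -2.3611], 'torque': [-0.1435, 1.2131, 0.0011], 'grasp_force': 50.9038, 'grip_width': 0.1554}
[[-0.0737, 0.9973, 0.0002], [0.9973, 0.0737, -0.0006], [-0.0006, 0.0001, -1.0]]
```

Request:
apply_moves(
  rows=[
    {"x": 0,"y": -0.5,"z": 0,"ax": 0,"ay": 0,"az": 0,"gripper": 1},
    {"x": 0,"y": 0,"z": 0,"ax": 0,"ay": 0,"az": 0,"gripper": 1},
    {"x": 0,"y": 0,"z": 0,"ax": 0,"ay": 0,"az": 0,"gripper": 1},
  ],
)

```text
clock: 17.33
position: [0.5484, 0.0408, 0.0872]
ee_rot: [0.681, 0.733, 0.0, 0.0]
ft_force: [-2.7, -0.2, -3.9]
grip_width: 0.155
grasp_force: 50.8
```

Request:
apply_moves(
  rows=[
    {"x": 0,"y": 0,"z": 0,"ax": 0,"ay": 0,"az": 0,"gripper": 0.4},
    {"x": 0,"y": 0,"z": 0,"ax": 0,"ay": 0,"az": 0,"gripper": 0.4},
    {"x": 0,"y": 0,"z": 0,"ax": 0,"ay": 0,"az": 0,"gripper": 0.4},
    {"x": 0,"y": 0,"z": 0,"ax": 0,"ay": 0,"az": 0,"gripper": 0.4},
    {"x": 0,"y": 0,"z": 0,"ax": 0,"ay": 0,"az": 0,"gripper": 0.4},
  ],
)

```text
clock: 17.75
position: [0.5484, 0.041, 0.0873]
ee_rot: [0.681, 0.733, 0.0, 0.0]
ft_force: [0.3, -0.9, -0.0]
grip_width: 0.598
grasp_force: 0.0
```

Request:
apply_moves(
  rows=[
    {"x": 0,"y": 0,"z": -15,"ax": 0,"ay": 0,"az": 0,"gripper": 0.4},
    {"x": 0,"y": 0,"z": -30,"ax": 0,"ay": 0,"az": 0,"gripper": 0.4},
    {"x": 0,"y": 0,"z": -35,"ax": 0,"ay": 0,"az": 0,"gripper": 0.4},
    {"x": -25,"y": 0,"z": -20,"ax": 0,"ay": 0,"az": 0,"gripper": 0.4},
    {"x": -25,"y": 0,"z": 0,"ax": 0,"ay": 0,"az": 0,"gripper": 0.4},
  ],
)

```text
clock: 18.17
position: [0.5542, -0.0076, 0.1924]
ee_rot: [0.679, 0.734, 0.003, 0.003]
ft_force: [1.4, -1.0, -0.2]
grip_width: 0.599
grasp_force: 0.0
```

Request:
apply_moves(
  rows=[
    {"x": 0,"y": 0,"z": 0,"ax": 0,"ay": 0,"az": 0,"gripper": 0.4},
    {"x": 0,"y": 0,"z": 0,"ax": 0,"ay": 0,"az": 0,"gripper": 0.4},
  ],
)

```text
clock: 18.33
position: [0.5519, -0.0106, 0.1872]
ee_rot: [0.682, 0.732, -0.0, 0.001]
ft_force: [-0.2, 0.2, 1.2]
grip_width: 0.6
grasp_force: 0.0
```

```bash
python3 - <<'E'
from h import *
st(); c=snap('wrist','w8.png'); snap('side','s8.png')
E
```

```text
{'clock': 18.3333, 'joint_pos': [0.4108, 0.2569, -0.5482, 1.7071, 0.1427, 1.2167, -0.1015], 'position': [0.5519, -0.0106, 0.1872], 'ee_rot': [0.6816, 0.7317, -0.0001, 0.0006], 'ft_force': [-0.1594, 0.204, 1.2296], 'torque': [0.0553, -0.0212, 0.0355], 'grasp_force': 0.0, 'grip_width': 0.5998}
[[-0.0708, 0.9975, 0.0007], [0.9975, 0.0708, -0.0009], [-0.0009, 0.0007, -1.0]]
```

View pics/w8.png

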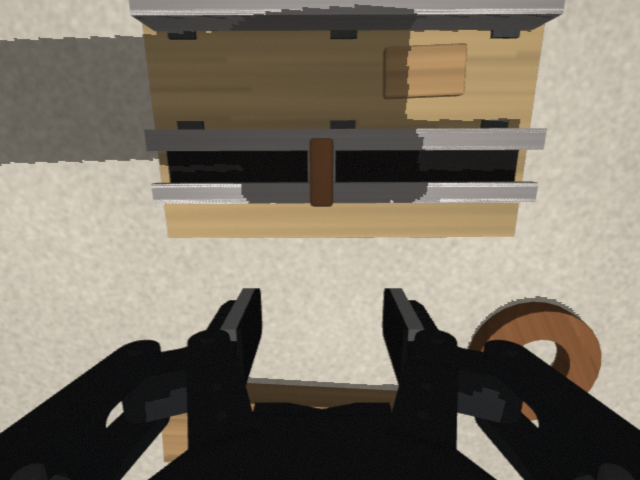

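The stop stands upright and crosswise in the empty channel, with its handle at (321,172), and the offcut is undisturbed at (425,70). I'll check that it is across from the fitted stop before handing in.

```bash
python3 - <<'E'
from h import *
s=load('s8.png');c=load('w8.png')
t=snap('top','t8.png')
g=[.5484,.041,.105]
hw=handle(c,(321,172),60); print('wrist',onz(c,*hw[3],.105), [onz(c,*q,.105).round(4).tolist() for q in hw[1]])
p=proj(s,g); hs=handle(s,p,16); pt=proj(t,g)
try:
    ht=handle(t,pt,16); print('top',ht[2:],pt)
    hf=handle(t,(260,247),14); print('fit top',hf[3])
    A=onz(t,*ht[3],.105);B=onz(t,*hf[3],.102);print(A,B)
    d=A-B;a=np.radians(4.1);print('in jig axes',d[0]*np.cos(a)+d[1]*np.sin(a),-d[0]*np.sin(a)+d[1]*np.cos(a))
except Exception as e: print(e)
hf=handle(s,(281,290),16); print('side',hs[2:],hf[2:],p)
A=onz(s,*hs[3],.093);B=onz(s,*hf[3],.09);d=A-B;a=np.radians(4.1);print(A,B,'jig',d[0]*np.cos(a)+d[1]*np.sin(a),-d[0]*np.sin(a)+d[1]*np.cos(a))
E
```

```text
wrist [0.54807295 0.04075656 0.105     ] [[0.5403, 0.0586, 0.105], [0.5529, 0.0595, 0.105], [0.5559, 0.0214, 0.105], [0.5427, 0.0205, 0.105]]
attempt to get argmax of an empty sequence
side (array([313, 268,   1,   2,   2], dtype=int32), array([313. , 268.5])) (array([273, 282,  15,  13,  78], dtype=int32), array([280.23076923, 287.65384615])) [315.71313785 258.12237122]
[0.53819866 0.06268999 0.093     ] [0.54985263 0.15612312 0.09      ] jig -0.01830436769423732 -0.0923607837248428
```

The stop is at (0.548, 0.041) and the fitted one at (0.540, 0.163). In the jig's axes that is about 1 mm off along the channel and 122 mm across, well inside the 10 mm tolerance.

```bash
python3 -c "
from h import *
print(hand_in())"
```

```text
the job is handed in; nothing more can be done
None
```

The stop is caught crosswise in the empty channel, upright and released, about 1 mm off directly across from the fitted stop; the check tug peaked at about 15–16 N rather than 12 N, and the job is handed in.

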